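# Pack the lid templates and pin the case shut

### The arm

A 6-joint arm with a two-finger parallel gripper is mounted at the origin on the work surface. World frame = base frame: x ahead of the robot, y to its left, z up, the work surface at z = 0. Lengths are in m, angles in rad, forces in N, time in s.
With the tool pointing down it reaches from about 0.35 to 0.925 m from the base axis. Payload 6.4 kg.
Tool frame: the origin (TCP) lies midway between the tips of the shut fingers; the grasp point (between the pads) lies 19 mm behind it (manip.tcp_to_grasp is the distance from the TCP to the grasp point, in m); z points along the fingers, y is the direction in which the jaws open and shut (so a half turn about z gives the same grasp; the last joint's range is limited). The gripper opens to 85 mm and grips with 20 to 120 N. Pads are 22 mm wide; open, the fingers measure 114 mm over their backs; the gripper's body (76 mm by 85 mm) begins 54 mm behind the grasp point. The pads swing forward as they close: fully open they stand 13 mm farther back than shut.
Start: joints at [0.938, 0.245, 1.558, -0, 1.339, -0.174], TCP at [0.288, 0.583, 0.231] pointing down, gripper open.
Joint ranges: [-3.13, 3.13], [-1.02, 2.26], [0.13, 2.54], [-0.95, 4.09], [0.21, 2.88], [-2.74, 2.74]. Speed limits (rad/s): [2.57, 2.57, 3.14, 3.14, 3.14, 3.14].

### API

Orientations are given as a unit quaternion [w, x, y, z].
In Python, from workcell import manip gives the robot as it stands.
- The arm moves only by the tool step_arm, never from a script. Its arguments are lists of equal length, an entry for each row: "dp": the shift along the tool's x, y, z as a fraction of full scale, a list of three; "turn": the turn about the tool's z as a fraction of full scale; "jaw": the gripper command: -1 is shut, 1 is fully open, values between are in proportion. A call has 1 to 12 rows; each row is the pose to reach, as a shift and turn from the pose measured when the call began, along the tool's axes at that moment; what a row does not reach only later rows make up. Full scale, the value 1, is 0.4 m for a shift and 45 degrees for a turn. A row lasts 1/12 s, in which the tool goes at most 41.7 mm and 7.16 degrees, less where a joint would pass 70% of its speed; a pose out of reach is approached as far as the arm can. A call with a number of a shift or a turn outside -1 to 1 is refused whole. A call with a gripper value outside its range is refused whole. The fingers move at their own pace and stop on an object; "force" is the grip in N (left out, the last holds). Time passes only in rows, so rows that repeat a pose let the fingers close. It gives the time, the measured TCP pose, the force and the opening at its end, in the units of the state.
- manip.observe(): the state, without advancing time (a new reading comes with each control period).
- manip.camera(name): name is "scene" or "top" or "wrist"; returns the picture (400x640x3 uint8, blue, green, red); there is no depth.
- manip.camera_model(name): a dict with "intrinsics" (3x3 intrinsics, pixels), "rvec" (rotation vector, rad) and "tvec" (3), from world to camera coordinates, as OpenCV has them. Camera axes: x right, y down, z forward; pixel columns grow to the right and rows downward; lengths in m; the calibration is good to about 2 mm. A picture is of the moment at which its call begins: read the wrist's pose just before it. camera_model takes no time and is no camera call; for the wrist camera it gives the pose at the moment of the call.
- manip.hand_in(): hands the job in, once; it reports no verdict.
The state is a dict: "time_s": time; "joint_pos": joint angles; "joint_vel": joint speeds; "effort": joint torques, N m; "position": TCP position; "tool_rot": TCP orientation; "ft_force": force on the tool from outside, world axes, zero at the start; "torque": the same for the moment, N m; "width": finger opening in m.
Only numpy, scipy, OpenCV 4.12 (cv2) and the standard library are available. Lean on these libraries where they do the work, as an engineer would, in place of code of your own. Each camera call takes 0.05 s, during which the arm holds its last target.

### The job

Pack up the turner's template case: lift the cork sanding block out of it and lay it flat on the middle of the black mat, and put every lid template that is on the bench into its own keyed cutout in the green case (rib up, turned so that it drops fully home; the rib and cutout floor share a colour), and then shut the lid. After that swing the brass hasp down over the staple and drop the orange-handled retaining pin down through the staple's loop, in front of the hasp, until its collar rests on the staple. Leave the other things on the bench where they are.

Things in the scene. Friction and masses are not known exactly. Their poses are not given: they have to be found in the camera images.
- grip_a (a point): Middle of the red rib on a loose medium-brown lid template lying rib up (may be absent), 0.16 kg. Plate 14 mm thick: bar 110 (own x) x 34 mm (y -24 to +10 from this point) plus a round-nosed lug 36 wide reaching y = +40; lug at the +x end (centred x = +36). Rib 60 long (x), 14 thick (y: grip across it), 40 tall on the plate; its top is 16 above this point, the plate's underside 38 below.
- grip_b (a point): Middle of the blue rib on a loose pale lid template lying rib up (may be absent), 0.16 kg. Plate 14 mm thick: bar 110 (own x) x 34 mm (y -24 to +10 from this point) plus a round-nosed lug 36 wide reaching y = +40; lug at the -x end (centred x = -36). Rib 60 long (x), 14 thick (y: grip across it), 40 tall on the plate; its top is 16 above this point, the plate's underside 38 below.
- grip_c (a point): Middle of the yellow rib on a loose dark lid template lying rib up (may be absent), 0.16 kg. Plate 14 mm thick: bar 110 (own x) x 34 mm (y -24 to +10 from this point) plus a round-nosed lug 36 wide reaching y = +40; lug in the middle (x = 0), a T. Rib 60 long (x), 14 thick (y: grip across it), 40 tall on the plate; its top is 16 above this point, the plate's underside 38 below.
- pocket_a (a point): Fixed in the case: where the red rib's middle point lies, and how its axes point, when that template is fully home in its cutout (+y end of the case, floor painted red). Cutout: the template's outline with 2.5 mm play, 12 mm deep, floor 38 mm below this point; fits one way round only. Pockets are 75 mm apart along y.
- pocket_b (a point): Fixed in the case: where the blue rib's middle point lies, and how its axes point, when that template is fully home in its cutout (middle of the case, floor painted blue). Cutout: the template's outline with 2.5 mm play, 12 mm deep, floor 38 mm below this point; fits one way round only. Pockets are 75 mm apart along y.
- pocket_c (a point): Fixed in the case: where the yellow rib's middle point lies, and how its axes point, when that template is fully home in its cutout (-y end of the case, floor painted yellow). Cutout: the template's outline with 2.5 mm play, 12 mm deep, floor 38 mm below this point; fits one way round only. Pockets are 75 mm apart along y.
- case: Green wooden template case fixed to the bench, 150 (own x) x 290 (y) x 85 mm tall, walls 8 mm, open on top when the lid is up; inside is a plywood board (top face 20 mm above the bench) with three keyed cutouts. Origin: centre of its underside. Own +x points to the lid hinge, -x to the front with the staple; z up. Its place and yaw vary.
- lid (a joint): Lid angle: 0 shut flat on the case, grows as it opens, stop at 2.0 rad; starts open at 1.83 to 1.98 leaning back past upright. Lid panel 150 x 290 x 12 mm, 0.5 kg. Stiff damped hinge: it stays near upright; pushed below about 0.9 rad it sinks shut by itself in about 2 s.
- lid_hinge (a point): Middle of the lid's hinge line, on the top of the case's back wall (85 mm high), 75 mm from the case centre in +x; the line runs along the case's y.
- lid_edge (a point): Middle of the lid's free front edge, 150 mm from the hinge line; the axes turn with the lid (its outer face is on the z side).
- hasp (a joint): Hasp angle relative to the lid: 0 hangs square to the lid, i.e. straight down over the front of the shut case with its slot round the staple; pi/2 sticks straight out in line with the lid; starts at 1.3 to 2.3. Stiff: it stays where left, about 1 to 3 N moves it. Stop at 0. Leave it swung out until the lid is shut.
- hasp_axis (a point): Middle of the hasp's hinge line at the lid's front edge: with the lid shut, 79.5 mm from the case centre in -x and 91 mm above the bench. The line runs along the case's y.
- hasp_end (a point): Middle of the hasp's free end, 70 mm from its hinge line. The hasp is a brass strap 60 mm wide, 5 mm thick, solid for the first 34 mm from the hinge line; then a slot 32 mm wide and 28 mm long between two 14 mm rails (press on a rail or the solid part: a thin finger catches in the slot).
- staple_eye (a point): Centre of the top of the staple's loop: a flat steel U standing 47 mm out of the front of the case, 8 mm thick, its top 47 mm above the bench. With the hasp down, the opening for the pin is 18 mm wide (case y) and 34 mm long (case x): 15 mm to the front of this point, 19 mm towards the case, where the hasp's face lies. This point is 26 mm in front of the case's front wall.
- pin_grip (a point): Point on the axis of the loose retaining pin, 38 mm above the underside of its collar: the place to grip its round orange handle (14 mm thick, 56 mm tall, top 24 mm above this point). Below the collar is a steel shaft 11 mm thick, 38 mm long, with a tapered tip. 0.09 kg. Starts upright in the oak block. Own z runs up the pin.
- pin_collar (a point): Centre of the underside of the pin's brass collar (28 mm wide, 6 mm thick), which stops on top of the staple when the pin is fully down.
- pin_block: Pale oak block fixed to the bench, 70 x 70 x 45 mm, with a 15 mm hole 42 mm deep in its top that holds the pin upright. Origin: centre of its underside.
- blank_mid (a point): Middle of a squat dark bowl blank, 140 mm wide, 82 mm tall, 40 mm above its foot; leave it alone.
- cork_mid (a point): Centre of a loose pale cork sanding block, 124 (own x) x 50 (y) x 34 mm (z), 0.07 kg, left lying in the case across the cutouts with its long side along the case's x, its underside 20 mm above the bench.
- mat_top (a point): Centre of the top of a black rubber mat fixed to the bench, 90 (own x) x 150 (y) x 4 mm thick: the place for the cork block, its long side along the mat's y.
- caliper: Brass outside caliper lying flat, about 160 x 70 x 10 mm; origin under its centre; leave it alone.
- faceplate: Cast iron faceplate, disc 144 mm wide, 14 mm thick with a hub 40 mm tall, 1.8 kg; origin under its centre; leave it alone.
- dust_brush: Bench brush 100 x 28 x 30 mm; origin under its centre; leave it alone.
- pin: The retaining pin; origin at the centre of the collar's underside, the same point as pin_collar.
Things that resemble listed ones, but are neither listed nor needed, are in the scene too. What is shaped like the part that bears grip_c but turquoise is not meant. There is more than one size of the part that bears cork_mid; the job needs the larger.

How it is judged:
By the outcome, as a careful person would: the job done as asked, in the order asked, and still so for the second after the job is handed in, with the robot touching nothing.
Of tmpl_a, tmpl_b, tmpl_c only 2 to 3 are there at a start; the rules pass over those that are not, and their reading is None.
At some moment in a run one of tmpl_a, tmpl_b, tmpl_c may be knocked a few centimetres aside while the robot is not near it.
It also fails if it takes over 210 s, if anything falls off the work surface, if the arm or the gripper's body presses on something with over 40 N, if the wrist force passes 120 N, or if a joint passes its speed limit or range.

## Working session

There is one attempt and no reset: what is moved stays moved. The work goes in short steps, Python scripts to look and compute and a tool call to move; the robot and the scene stay as the last step left them, time stands still between calls to the robot, and variables do not carry over. Pictures are saved under pics/ and viewed, and the job is handed in when it is done.

Besides the shell and the picture viewer there is one more tool, called after "Request:" by a JSON object that holds its "fn" and its "kwargs". step_arm: Moves the arm, as the interface text tells. Shift numbers are shares of 0.4 m and turn numbers shares of 45 degrees, none past 1 either way. Its arguments: {"type":"object","properties":{"dp":{"type":"array","items":{"type":"array","items":{"type":"number"}}},"turn":{"type":"array","items":{"type":"number"}},"jaw":{"type":"array","items":{"type":"number"}},"force":{"type":"number"}},"required":["dp","turn","jaw"]}

```bash
ls; mkdir -p pics; python3 - <<'E'
from workcell import manip
import cv2
o=manip.observe()
print({k:(o[k]) for k in ('time_s','position','tool_rot','width','ft_force')})
for n in ('scene','top','wrist'):
    m=manip.camera_model(n); print(n,m)
    cv2.imwrite(f'pics/{n}0.png',manip.camera(n))
E
```

```text
pics
{'time_s': 0.0, 'position': array([0.2875023 , 0.58230488, 0.23011757]), 'tool_rot': array([-4.14364685e-04,  2.27400360e-01,  9.73800818e-01, -9.33673678e-04]), 'width': 0.0854062202257429, 'ft_force': array([ 0.09843265, -0.0714771 , -0.11621107])}
scene {'intrinsics': array([[438.82457695,   0.        , 314.40686392],
       [  0.        , 438.82457695, 198.61510834],
       [  0.        ,   0.        ,   1.        ]]), 'rvec': array([ 2.15925883,  0.8603093 , -0.38336215]), 'tvec': array([-0.38667339, -0.15670976,  1.53685606])}
top {'intrinsics': array([[467.84766425,   0.        , 315.46996028],
       [  0.        , 467.84766425, 201.94918263],
       [  0.        ,   0.        ,   1.        ]]), 'rvec': array([ 2.14824915, -2.16777087,  0.09978315]), 'tvec': array([0.01426281, 0.52025607, 1.33776025])}
wrist {'intrinsics': array([[297.92269084,   0.        , 318.3725194 ],
       [  0.        , 297.92269084, 201.72399681],
       [  0.        ,   0.        ,   1.        ]]), 'rvec': array([-2.42005324, -1.50543698, -0.24761292]), 'tvec': array([-0.64977203, -0.04372721,  0.38204325])}
```

View pics/top0.png

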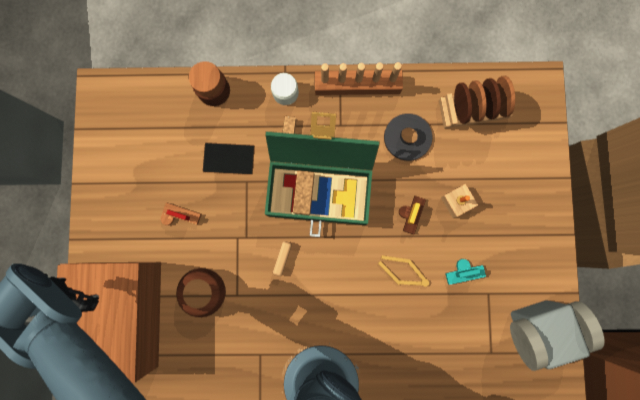

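View pics/scene0.png

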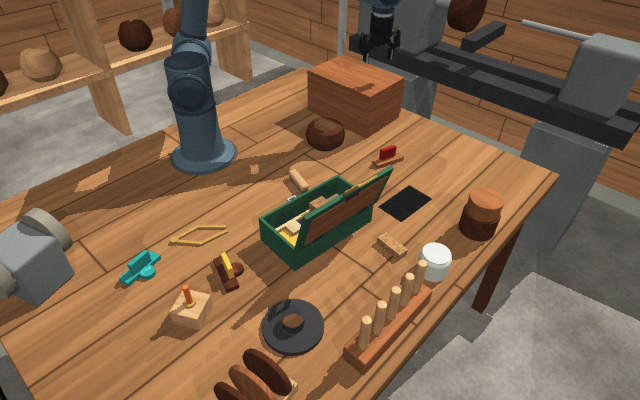

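View pics/wrist0.png

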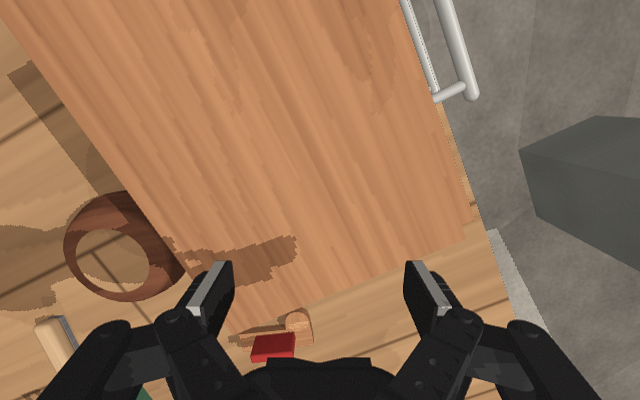

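```bash
python3 - <<'E'
import cv2
im=cv2.imread('pics/top0.png')
cv2.imwrite('pics/topz1.png',cv2.resize(im[95:255,150:350],None,fx=4,fy=3.75,interpolation=cv2.INTER_CUBIC)[:600,:800])
cv2.imwrite('pics/topz2.png',cv2.resize(im[95:245,240:440],None,fx=4,fy=4,interpolation=cv2.INTER_CUBIC))
cv2.imwrite('pics/topz3.png',cv2.resize(im[160:300,360:520],None,fx=4,fy=4,interpolation=cv2.INTER_CUBIC))
im=cv2.imread('pics/scene0.png')
cv2.imwrite('pics/scz.png',cv2.resize(im[110:310,220:440],None,fx=3,fy=3,interpolation=cv2.INTER_CUBIC))
E
```

```text
(no output)
```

View pics/topz1.png

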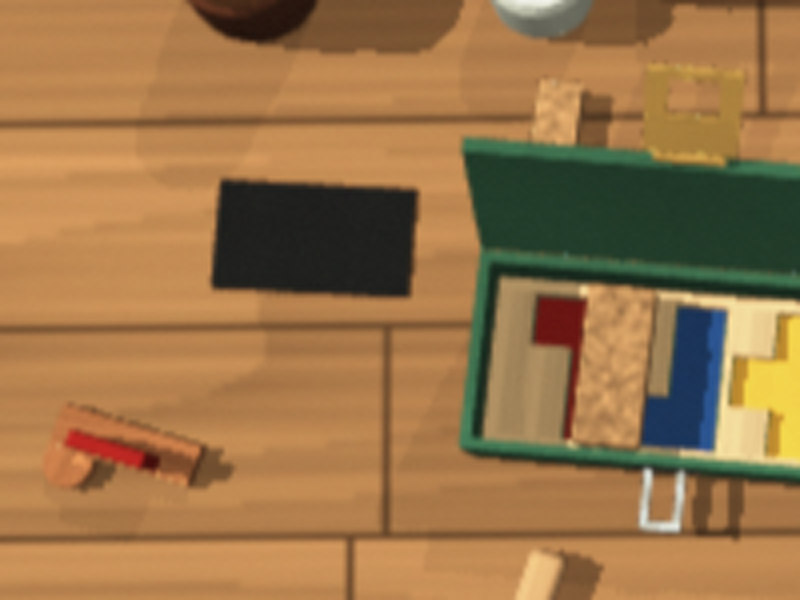

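View pics/topz2.png

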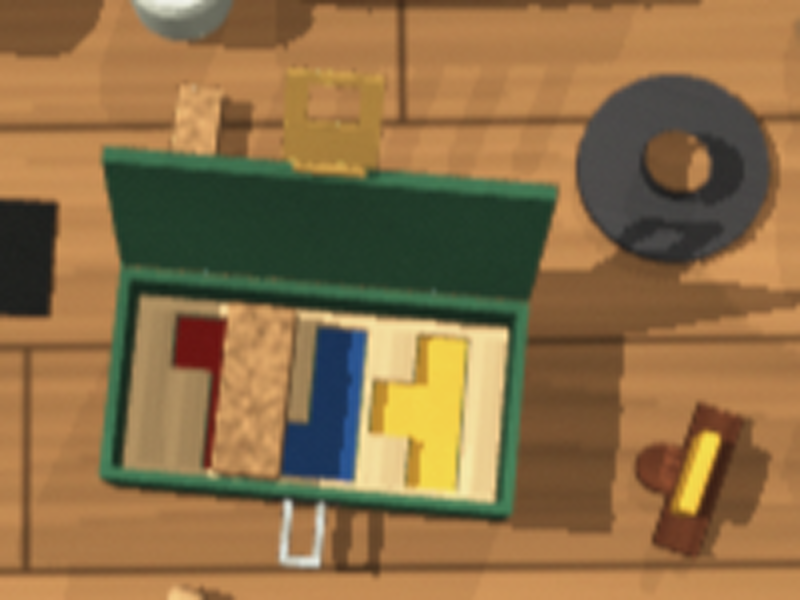

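View pics/topz3.png

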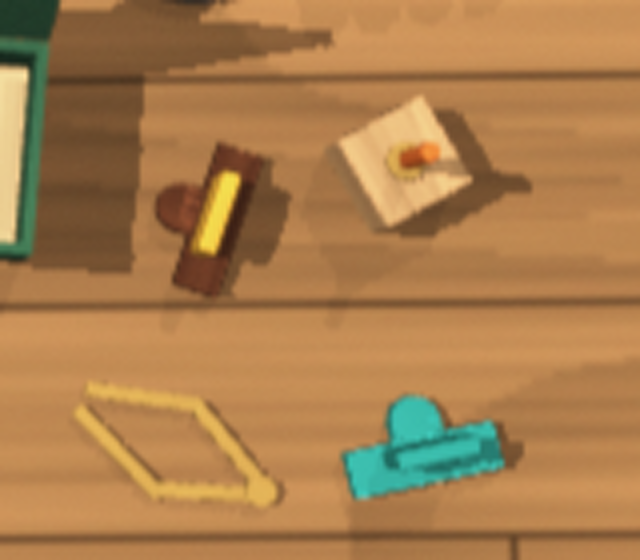

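View pics/scz.png

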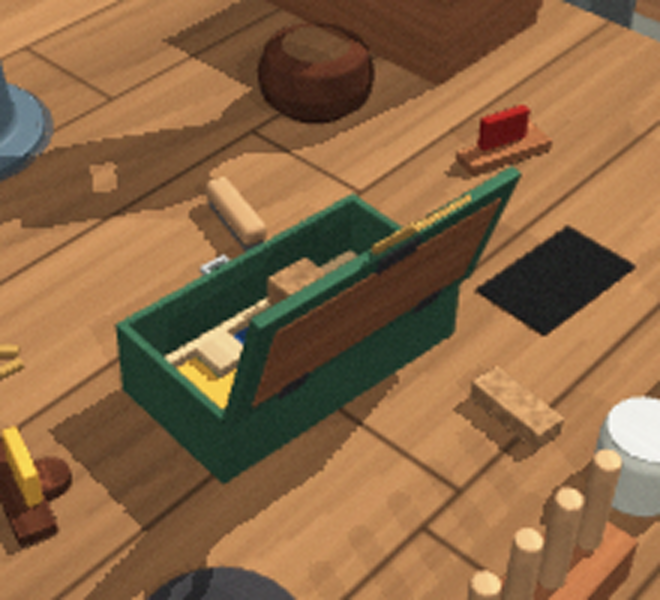

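```bash
cat > h.py <<'E'
import numpy as np, cv2
from workcell import manip
from scipy.spatial.transform import Rotation as Ro
def cam(n):
    m=manip.camera_model(n); R=cv2.Rodrigues(m['rvec'])[0]; return m['intrinsics'],R,np.array(m['tvec']).ravel()
def px2w(n,px,z,m=None):
    K,R,t=m or cam(n)
    px=np.atleast_2d(np.array(px,float)); d=np.c_[px,np.ones(len(px))]@np.linalg.inv(K).T@R
    C=-R.T@t; s=(np.asarray(z)-C[2])/d[:,2]; return C+d*s[:,None]
def w2px(n,P,m=None):
    K,R,t=m or cam(n); p=(np.atleast_2d(P)@R.T+t)@K.T; return p[:,:2]/p[:,2:]
def tri(obs):
    # obs: list of (model,px)
    A=[];b=[]
    for (K,R,t),px in obs:
        d=R.T@np.linalg.inv(K)@np.array([*px,1.]); d/=np.linalg.norm(d); C=-R.T@t
        M=np.eye(3)-np.outer(d,d); A.append(M); b.append(M@C)
    return np.linalg.solve(sum(A),sum(b))
def snap(n,f):
    m=cam(n); im=manip.camera(n); cv2.imwrite(f'pics/{f}.png',im); np.savez(f'pics/{f}.npz',K=m[0],R=m[1],t=m[2]); return im,m
def load(f):
    z=np.load(f'pics/{f}.npz'); return cv2.imread(f'pics/{f}.png'),(z['K'],z['R'],z['t'])
def tool():
    o=manip.observe(); q=o['tool_rot']; R=Ro.from_quat([q[1],q[2],q[3],q[0]]).as_matrix(); return o,np.array(o['position']),R
def go(x,y,z,yy=None):
    """target TCP and yaw (deg) of tool y axis; prints dp, turn, rows"""
    o,p,R=tool(); d=R.T@(np.array([x,y,z])-p)
    cur=np.degrees(np.arctan2(R[1,1],R[0,1])); tn=0
    if yy is not None: tn=-((yy-cur+180)%360-180)
    n=max(np.linalg.norm(d)/.0417,abs(tn)/7.16)
    print('pos',p.round(4),'yaw',round(cur,2),'j6',round(o['joint_pos'][5],2),'dp',(d/.4).round(4),'turn',round(tn/45,4),'rows',round(n,1),'t',round(o['time_s'],1))
def state():
    o,p,R=tool(); print('t',round(o['time_s'],2),'p',p.round(4),'yaw',np.degrees(np.arctan2(R[1,1],R[0,1])).round(2),'zax',R[:,2].round(3),'w',round(o['width'],4),'F',np.round(o['ft_force'],1))
E
python3 - <<'E'
from h import *
for n in('scene','top','wrist'):
    K,R,t=cam(n); print(n,-R.T@t, 'fwd',R[2])
o,p,R=tool(); K,Rc,t=cam('wrist'); print('cam in tool',R.T@(-Rc.T@t-p),'fwd in tool',R.T@Rc[2])
Z=lambda l,ox=240,oy=95,s=4:np.array(l,float)/s+[ox,oy]
print('case rim FL FR BL BR',px2w('top',Z([(102,478),(512,517),(122,268),(528,300)]),.085)[:,:2].round(3))
print('lid edge',px2w('top',Z([(103,148),(556,185)]),.227).round(3))
print('mat',px2w('top',np.array([(220,180),(417,189),(411,297),(212,287)])/[4,3.75]+[150,95],.004)[:,:2].round(3))
print('rib a',px2w('top',np.array([(70,437),(155,465)])/[4,3.75]+[150,95],.054)[:,:2].round(3))
print('rib c',px2w('top',Z([(710,432),(685,515)]),.054)[:,:2].round(3))
print('cork',px2w('top',Z([(225,303),(300,308),(280,476),(212,472)]),.054)[:,:2].round(3))
print('block',px2w('top',np.array([(420,95),(472,180),(390,230),(335,145)])/4+[360,160],.045)[:,:2].round(3))
print('pin top',px2w('top',np.array([(432,150)])/4+[360,160],.107)[:,:2].round(3))
print('staple',px2w('top',Z([(302,565)]),.047).round(3))
E
```

```text
scene [ 1.14098268 -0.65030412  0.90070189] fwd [-0.51294015  0.54699233 -0.6615828 ]
top [ 0.37239692 -0.01169191  1.38623812] fwd [ 0.1083133   0.01555369 -0.99399513]
wrist [0.21400017 0.6199427  0.37430864] fwd [ 0.28952533 -0.14489905 -0.94613918]
cam in tool [ 0.08266849  0.00080265 -0.14384553] fwd in tool [-3.24000484e-01 -3.06024457e-04  9.46056866e-01]
case rim FL FR BL BR [[ 0.48   0.149]
 [ 0.45  -0.137]
 [ 0.629  0.135]
 [ 0.603 -0.151]]
lid edge [[ 0.679  0.131  0.227]
 [ 0.651 -0.155  0.227]]
mat [[0.706 0.343]
 [0.697 0.193]
 [0.609 0.197]
 [0.618 0.347]]
rib a [[0.494 0.435]
 [0.472 0.373]]
rib c [[ 0.512 -0.282]
 [ 0.453 -0.262]]
cork [[0.609 0.064]
 [0.604 0.01 ]
 [0.483 0.025]
 [0.486 0.074]]
block [[ 0.567 -0.422]
 [ 0.505 -0.456]
 [ 0.47  -0.396]
 [ 0.531 -0.36 ]]
pin top [[ 0.52 -0.41]]
staple [[0.42  0.01  0.047]]
```

```bash
python3 -c "
from h import *
go(.55,.05,.38,84)"
```

```text
pos [0.2876 0.5824 0.2304] yaw 63.71 j6 -0.17 dp [-1.1775 -0.9034 -0.3729] turn -0.4509 rows 14.7 t 0.1
```

Request:
{"fn": "step_arm", "kwargs": {"dp": [[-0.1,-0.05,-0.2],[-0.2,-0.15,-0.3],[-0.3,-0.25,-0.37],[-0.4,-0.35,-0.37],[-0.5,-0.45,-0.37],[-0.6,-0.55,-0.37],[-0.7,-0.6,-0.37],[-0.8,-0.65,-0.37],[-0.8,-0.65,-0.37],[-0.8,-0.65,-0.37]], "turn": [-0.1,-0.2,-0.3,-0.45,-0.45,-0.45,-0.45,-0.45,-0.45,-0.45], "jaw": [1,1,1,1,1,1,1,1,1,1]}}

```text
time_s: 0.98
position: [0.4387, 0.2463, 0.3745]
tool_rot: [-0.0, 0.052, 0.999, -0.001]
ft_force: [0.5, 0.6, 0.1]
width: 0.0855
```

```bash
python3 -c "
from h import *
go(.55,.05,.38,84)"
```

```text
pos [0.4387 0.2463 0.3745] yaw 83.98 j6 -1.18 dp [-0.3281 -0.4589 -0.0134] turn -0.0004 rows 5.4 t 1.0
```

Request:
{"fn": "step_arm", "kwargs": {"dp": [[-0.1,-0.1,0],[-0.2,-0.2,-0.01],[-0.3,-0.35,-0.01],[-0.33,-0.46,-0.01],[-0.33,-0.46,-0.01],[-0.33,-0.46,-0.01],[-0.33,-0.46,-0.01],[-0.33,-0.46,-0.01]], "turn": [0,0,0,0,0,0,0,0], "jaw": [1,1,1,1,1,1,1,1]}}

```text
time_s: 1.65
position: [0.5508, 0.0486, 0.378]
tool_rot: [-0.001, 0.054, 0.999, -0.0]
ft_force: [-0.6, 0.8, 0.1]
width: 0.0853
```

```bash
python3 -c "
from h import *
state()
snap('wrist','w1'); snap('top','t1')"
```

```text
t 1.65 p [0.5508 0.0486 0.378 ] yaw 83.85 zax [-0.002 -0.001 -1.   ] w 0.0853 F [-0.6  0.8  0.1]
```

View pics/w1.png

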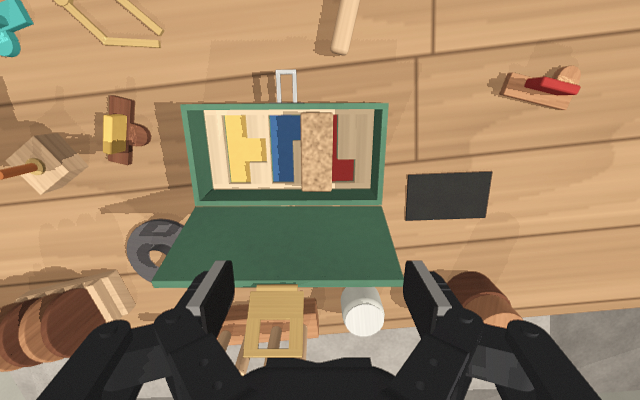

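View pics/t1.png

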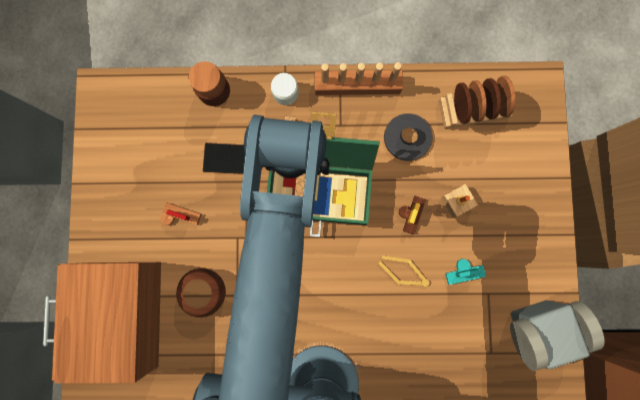

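```bash
python3 -c "
import cv2
im=cv2.imread('pics/w1.png')
cv2.imwrite('pics/w1z.png',cv2.resize(im[60:220,170:400],None,fx=3.4,fy=3.4,interpolation=cv2.INTER_CUBIC))
cv2.imwrite('pics/w1y.png',cv2.resize(im[60:230,390:600],None,fx=3.4,fy=3.4,interpolation=cv2.INTER_CUBIC))
cv2.imwrite('pics/w1x.png',cv2.resize(im[80:220,0:170],None,fx=4,fy=4,interpolation=cv2.INTER_CUBIC))
"
```

```text
(no output)
```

View pics/w1z.png

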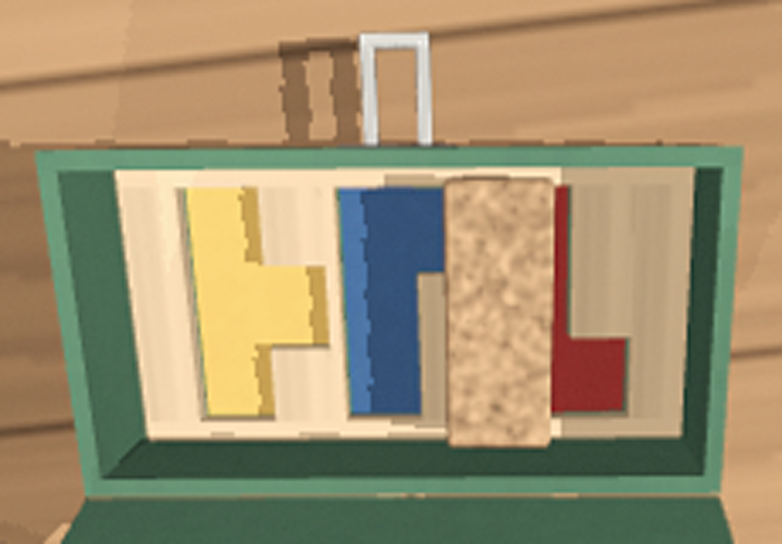

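View pics/w1y.png

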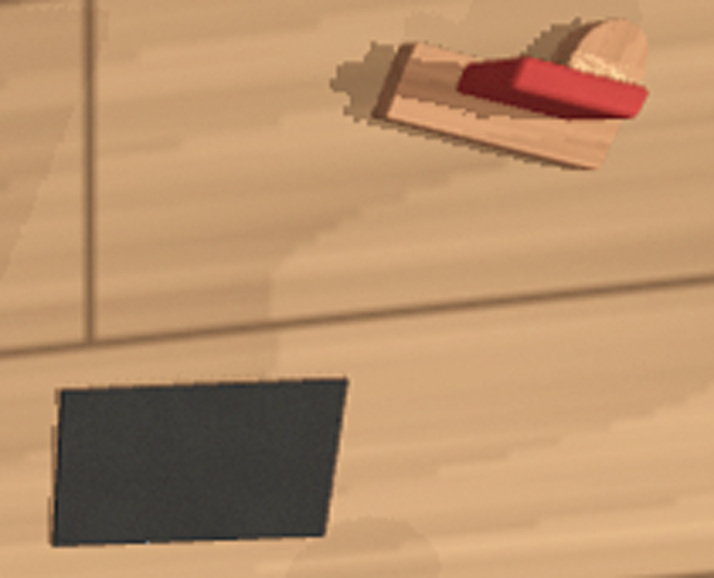

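View pics/w1x.png

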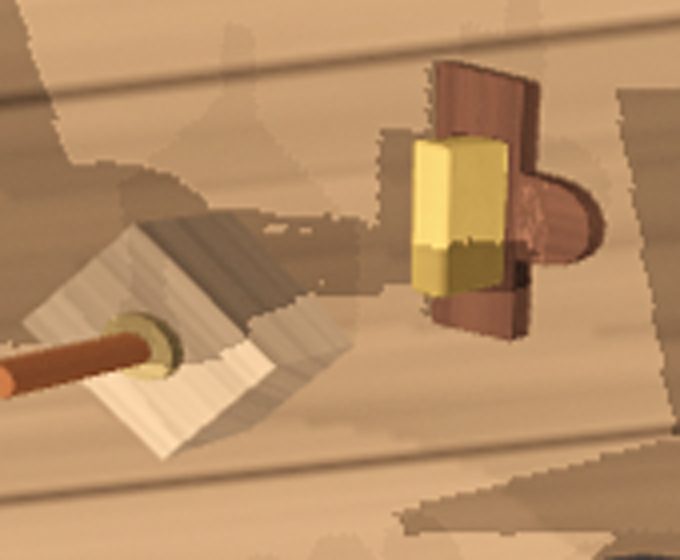

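```bash
python3 - <<'E'
from h import *
im,m=load('w1')
Z=lambda l,ox,oy,s:np.array(l,float)/s+[ox,oy]
def P(l,z,ox=170,oy=60,s=3.4): return px2w('',Z(l,ox,oy,s),z,m)[:,:2]
r=P([(37,152),(743,148),(720,494),(88,496)],.085); print(r.round(4), r.mean(0).round(4),[np.linalg.norm(r[i]-r[i-1]).round(4) for i in range(4)])
for a,b in((0,1),(3,2)): d=r[b]-r[a];print('yyaw',np.degrees(np.arctan2(d[1],d[0])).round(2))
for a,b in((0,3),(1,2)): d=r[b]-r[a];print('xyaw',np.degrees(np.arctan2(d[1],d[0])).round(2))
c=P([(446,179),(553,178),(550,446),(447,446)],.054);print('cork',c.round(4),c.mean(0).round(4),[np.linalg.norm(c[i]-c[i-1]).round(4) for i in range(4)])
# pockets, floor z .008 / board .020
print('yel board corners -y side',P([(186,188),(205,416)],.020).round(4))
print('red lug board',P([(628,338),(627,412)],.020).round(4))
print('staple',P([(360,34),(430,34)],.047).round(4),P([(378,48),(420,48)],.047).round(4))
q=P([(62,390),(347,379),(325,536),(53,546)],.004,390,60);print('mat',q.round(4),q.mean(0).round(4),[np.linalg.norm(q[i]-q[i-1]).round(4) for i in range(4)])
a=P([(522,58),(648,92),(637,118),(512,84)],.054,390,60);print('ribA',a.round(4),a.mean(0).round(4))
a=P([(453,138),(508,140),(503,290),(445,296)],.054,0,80,4);print('ribC',a.round(4),a.mean(0).round(4))
E
```

```text
[[ 0.4544 -0.134 ]
 [ 0.4836  0.1541]
 [ 0.6332  0.139 ]
 [ 0.6035 -0.1489]] [0.5437 0.0025] [np.float64(0.1499), np.float64(0.2896), np.float64(0.1503), np.float64(0.2894)]
yyaw 84.2
yyaw 84.11
xyaw -5.7
xyaw -5.78
cork [[0.4837 0.0297]
 [0.4884 0.0769]
 [0.6116 0.0642]
 [0.6063 0.0148]] [0.5475 0.0464] [np.float64(0.1235), np.float64(0.0474), np.float64(0.1239), np.float64(0.0497)]
yel board corners -y side [[ 0.4757 -0.0961]
 [ 0.5872 -0.1097]]
red lug board [[0.57   0.1085]
 [0.608  0.1055]]
staple [[ 0.4206 -0.    ]
 [ 0.4238  0.0299]] [[0.4269 0.0069]
 [0.4289 0.0249]]
mat [[0.6107 0.2031]
 [0.6206 0.3509]
 [0.7087 0.3459]
 [0.6988 0.1972]] [0.6597 0.2743] [np.float64(0.0883), np.float64(0.1482), np.float64(0.0882), np.float64(0.149)]
ribA [[0.472  0.3856]
 [0.4917 0.4414]
 [0.502  0.4385]
 [0.4821 0.3828]] [0.4869 0.4121]
ribC [[ 0.4562 -0.2529]
 [ 0.4591 -0.2324]
 [ 0.514  -0.2521]
 [ 0.5139 -0.2756]] [ 0.4858 -0.2533]
```

```bash
python3 - <<'E'
from h import *
im,m=load('w1')
def P(l,z,ox=170,oy=60,s=3.4): return px2w('',np.array(l,float)/s+[ox,oy],z,m)[:,:2]
a=P([(414,143),(452,138),(445,296),(413,288)],.054,0,80,4);print('ribC',a.round(4),a.mean(0).round(4))
g=lambda p:np.degrees(np.arctan2(p[1],p[0])).round(1)
print(g(a[2]-a[1]),g(a[3]-a[0]))
a=P([(522,58),(648,92),(637,118),(512,84)],.054,390,60)
print('A',g(a[1]-a[0]),g(a[2]-a[3]))
print('plate C far end',P([(540,82),(526,338),(435,62)],.014,0,80,4))
go(.5475,.0465,.15,84.2)
E
```

```text
ribC [[ 0.4564 -0.2682]
 [ 0.4561 -0.2533]
 [ 0.5139 -0.2756]
 [ 0.5095 -0.2871]] [ 0.484 -0.271]
-21.1 -19.6
A 70.6 70.4
plate C far end [[ 0.43772129 -0.23736691]
 [ 0.53906513 -0.27522649]
 [ 0.42581367 -0.27706045]]
pos [0.5504 0.0503 0.3784] yaw 84.03 j6 -1.58 dp [ 0.0056 -0.0097  0.5711] turn -0.0039 rows 5.5 t 1.8
```

Request:
{"fn": "step_arm", "kwargs": {"dp": [[0.006,-0.01,0.1],[0.006,-0.01,0.2],[0.006,-0.01,0.3],[0.006,-0.01,0.4],[0.006,-0.01,0.5],[0.006,-0.01,0.6],[0.006,-0.01,0.7],[0.006,-0.01,0.78],[0.006,-0.01,0.82],[0.006,-0.01,0.85],[0.006,-0.01,0.876],[0.006,-0.01,0.876]], "turn": [-0.004,-0.004,-0.004,-0.004,-0.004,-0.004,-0.004,-0.004,-0.004,-0.004,-0.004,-0.004], "jaw": [1,1,1,1,1,1,1,1,1,1,1,1], "force": 25}}

```text
time_s: 2.75
position: [0.5462, 0.0472, 0.0268]
tool_rot: [-0.002, 0.05, 0.999, -0.0]
ft_force: [-0.5, -0.5, -0.9]
width: 0.0857
```

Request:
{"fn": "step_arm", "kwargs": {"dp": [[0,0,0],[0,0,0],[0,0,0],[0,0,0],[0,0,0],[0,0,0],[0,0,0],[0,0,0]], "turn": [0,0,0,0,0,0,0,0], "jaw": [-1,-1,-1,-1,-1,-1,-1,-1], "force": 25}}

```text
time_s: 3.42
position: [0.5475, 0.0472, 0.0284]
tool_rot: [-0.0, 0.05, 0.999, -0.0]
ft_force: [-0.6, 1.5, 6.6]
width: 0.0496
```

```bash
python3 -c "
from h import *
state()
go(.55,.05,.22)
go(.66,.274,.2,0)"
```

```text
t 3.42 p [0.5475 0.0472 0.0284] yaw 84.27 zax [-0.001 -0.    -1.   ] w 0.0496 F [-0.6  1.5  6.6]
pos [0.5475 0.0472 0.0284] yaw 84.27 j6 -1.59 dp [-0.0052  0.0074 -0.4791] turn 0.0 rows 4.6 t 3.4
pos [0.5475 0.0472 0.0284] yaw 84.27 j6 -1.59 dp [-0.223   0.5921 -0.4295] turn 1.8728 rows 11.8 t 3.4
```

Request:
{"fn": "step_arm", "kwargs": {"dp": [[0,0,-0.1],[0,0,-0.2],[0,0,-0.3],[0,0,-0.4],[0.05,0,-0.5],[0.1,0.1,-0.5],[0.1,0.2,-0.5],[0.1,0.3,-0.5],[0.1,0.4,-0.5],[0.1,0.5,-0.5],[0.1,0.58,-0.5],[0.1,0.58,-0.5]], "turn": [0,0,0,0,0,0,0.1,0.25,0.4,0.55,0.7,0.85], "jaw": [-1,-1,-1,-1,-1,-1,-1,-1,-1,-1,-1,-1]}}

```text
time_s: 4.42
position: [0.5304, 0.2872, 0.2282]
tool_rot: [-0.0, 0.375, 0.927, 0.001]
ft_force: [0.4, -1.0, -0.6]
width: 0.0493
```

```bash
python3 -c "
from h import *
state()
go(.66,.274,.1,-3.8)"
```

```text
t 4.42 p [0.5304 0.2872 0.2282] yaw 45.98 zax [-0.     0.002 -1.   ] w 0.0493 F [ 0.4 -1.  -0.6]
pos [0.5304 0.2872 0.2282] yaw 45.98 j6 -0.5 dp [-0.2564  0.2012  0.3203] turn 1.1062 rows 7.0 t 4.4
```

Request:
{"fn": "step_arm", "kwargs": {"dp": [[-0.05,0.05,0],[-0.1,0.1,0],[-0.15,0.15,0],[-0.2,0.2,0.1],[-0.256,0.2,0.2],[-0.256,0.2,0.3],[-0.256,0.2,0.32],[-0.256,0.2,0.32],[-0.256,0.2,0.32]], "turn": [0.15,0.3,0.45,0.6,0.75,0.9,1,1,1], "jaw": [-1,-1,-1,-1,-1,-1,-1,-1,-1]}}

```text
time_s: 5.17
position: [0.6588, 0.2734, 0.0989]
tool_rot: [-0.001, 0.7, 0.714, -0.001]
ft_force: [1.2, 0.1, -0.0]
width: 0.0496
```

```bash
python3 -c "
from h import *
state()
go(.6597,.2743,.015,-3.8)"
```

```text
t 5.17 p [0.6588 0.2734 0.0989] yaw 1.08 zax [-0.003  0.001 -1.   ] w 0.0496 F [ 1.2  0.1 -0. ]
pos [0.6588 0.2734 0.0989] yaw 1.08 j6 0.21 dp [0.0019 0.0028 0.2099] turn 0.1085 rows 2.0 t 5.2
```

Request:
{"fn": "step_arm", "kwargs": {"dp": [[0.002,0.003,0.07],[0.002,0.003,0.14],[0.002,0.003,0.19],[0.002,0.003,0.213],[0.002,0.003,0.213],[0.002,0.003,0.213]], "turn": [0.1085,0.1085,0.1085,0.1085,0.1085,0.1085], "jaw": [-1,-1,-1,-1,-1,-1]}}

```text
time_s: 5.67
position: [0.6613, 0.275, 0.0164]
tool_rot: [-0.0, 0.73, 0.684, 0.001]
ft_force: [-0.3, 0.0, 0.2]
width: 0.049
```

```bash
python3 -c "
from h import *
state()"
```

```text
t 5.67 p [0.6613 0.275  0.0164] yaw -3.74 zax [ 0.001  0.002 -1.   ] w 0.049 F [-0.3  0.   0.2]
```

Request:
{"fn": "step_arm", "kwargs": {"dp": [[0,0,0.005],[0,0,0.009],[0,0,0.009],[0,0,0.009]], "turn": [0,0,0,0], "jaw": [-1,-1,-1,-1]}}

```text
time_s: 6.0
position: [0.6617, 0.2751, 0.0137]
tool_rot: [-0.0, 0.73, 0.684, 0.001]
ft_force: [0.4, -0.2, -0.9]
width: 0.0498
```

Request:
{"fn": "step_arm", "kwargs": {"dp": [[0,0,0],[0,0,0],[0,0,0],[0,0,0],[0,0,-0.1],[0,0,-0.2],[0,0,-0.3],[0,0,-0.4],[0,0,-0.5],[0,0,-0.5]], "turn": [0,0,0,0,0,0,0,0,0,0], "jaw": [1,1,1,1,1,1,1,1,1,1]}}

```text
time_s: 6.83
position: [0.6659, 0.2759, 0.2258]
tool_rot: [0.004, 0.73, 0.684, 0.009]
ft_force: [0.9, 0.1, 1.9]
width: 0.0853
```

```bash
python3 -c "
from h import *
state()
snap('wrist','w2');snap('top','t2')
go(.49,.41,.22,-19.5)"
```

```text
t 6.83 p [0.6659 0.2759 0.2258] yaw -3.72 zax [ 0.019  0.006 -1.   ] w 0.0853 F [0.9 0.1 1.9]
pos [0.6627 0.275  0.217 ] yaw -3.72 j6 0.3 dp [ 0.3088 -0.4526 -0.0095] turn 0.3507 rows 5.3 t 6.9
```

View pics/w2.png

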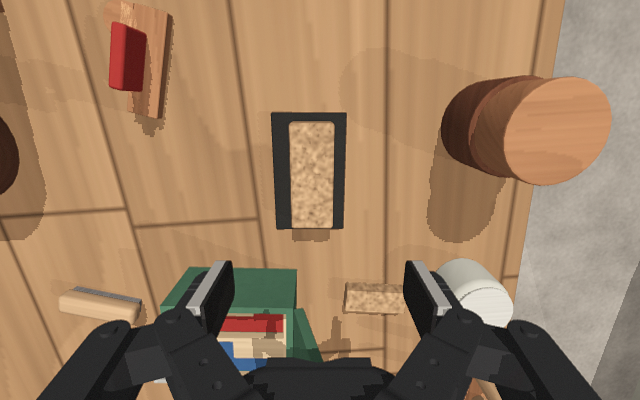

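Request:
{"fn": "step_arm", "kwargs": {"dp": [[0,-0.1,0],[0.05,-0.2,0],[0.1,-0.3,0],[0.2,-0.35,0],[0.3,-0.4,0],[0.4,-0.42,0],[0.4,-0.42,0]], "turn": [-0.15,-0.3,-0.45,-0.6,-0.75,-0.9,-1], "jaw": [1,1,1,1,1,1,1]}}

```text
time_s: 7.52
position: [0.5018, 0.4497, 0.2139]
tool_rot: [0.001, 0.408, 0.913, 0.002]
ft_force: [0.4, 0.2, -0.9]
width: 0.0853
```

Request:
{"fn": "step_arm", "kwargs": {"dp": [[0,0,0],[0,0,0],[0,0,0],[0,0,0],[0,0,0],[0,0,0],[0,0,0]], "turn": [-0.15,-0.3,-0.45,-0.6,-0.75,-0.9,-1], "jaw": [1,1,1,1,1,1,1]}}

```text
time_s: 8.1
position: [0.5007, 0.4489, 0.2109]
tool_rot: [-0.0, 0.025, 1.0, 0.0]
ft_force: [-0.3, -0.2, 0.0]
width: 0.0855
```

Request:
{"fn": "step_arm", "kwargs": {"dp": [[0,0,0],[0,0,0],[0,0,0],[0,0,0],[0,0,0],[0,0,0],[0,0,0]], "turn": [-0.15,-0.3,-0.45,-0.6,-0.75,-0.9,-1], "jaw": [1,1,1,1,1,1,1]}}

```text
time_s: 8.68
position: [0.4996, 0.4482, 0.2079]
tool_rot: [-0.002, -0.362, 0.932, -0.0]
ft_force: [-0.4, -0.3, 0.0]
width: 0.0856
```

```bash
python3 -c "
from h import *
state()
go(.504,.459,.24,160.5)"
```

```text
t 8.68 p [0.4996 0.4482 0.2079] yaw 132.44 zax [-0.004 -0.002 -1.   ] w 0.0856 F [-0.4 -0.3  0. ]
pos [0.4996 0.4482 0.2079] yaw 132.44 j6 -1.75 dp [-0.0259  0.0126 -0.0803] turn -0.6235 rows 3.9 t 8.7
```

Request:
{"fn": "step_arm", "kwargs": {"dp": [[-0.026,0.012,-0.08],[-0.026,0.012,-0.08],[-0.026,0.012,-0.08],[-0.026,0.012,-0.08],[-0.026,0.012,-0.08],[-0.026,0.012,-0.08]], "turn": [-0.15,-0.3,-0.45,-0.623,-0.623,-0.623], "jaw": [1,1,1,1,1,1]}}

```text
time_s: 9.18
position: [0.5034, 0.4584, 0.2375]
tool_rot: [-0.004, -0.576, 0.817, 0.001]
ft_force: [-1.1, 0.3, 0.4]
width: 0.0854
```

```bash
python3 -c "
from h import *
state()
im,m=snap('wrist','w3')
cv2.imwrite('pics/w3z.png',cv2.resize(im[60:260,220:420],None,fx=3,fy=3,interpolation=cv2.INTER_CUBIC))
"
```

```text
t 9.18 p [0.5034 0.4584 0.2375] yaw 160.33 zax [-0.007 -0.004 -1.   ] w 0.0854 F [-1.1  0.3  0.4]
```

View pics/w3.png

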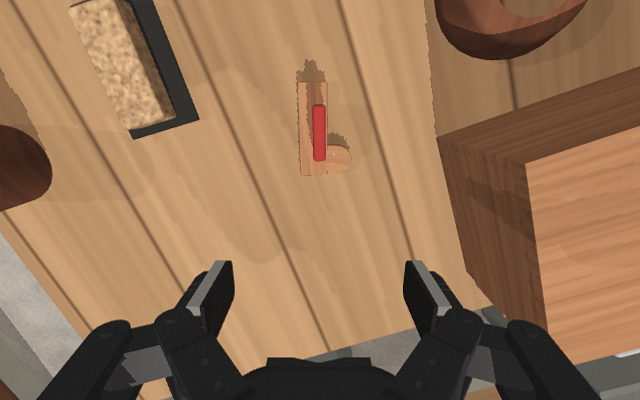

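View pics/w3z.png

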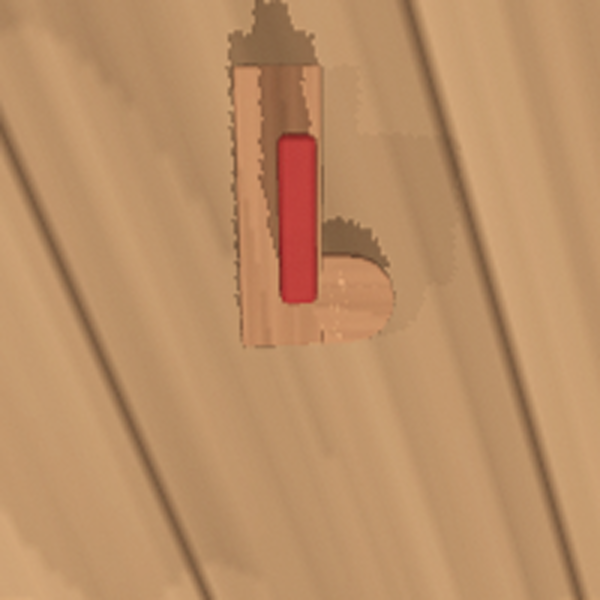

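```bash
cat >> h.py <<'E'
def rib(f,lo,hi,z=.054,roi=None):
    im,m=load(f); hsv=cv2.cvtColor(im,cv2.COLOR_BGR2HSV); k=cv2.inRange(hsv,np.array(lo),np.array(hi))
    if roi: 
        w=np.zeros_like(k); x0,y0,x1,y1=roi; w[y0:y1,x0:x1]=1; k*=w
    cs=cv2.findContours(k,cv2.RETR_EXTERNAL,cv2.CHAIN_APPROX_NONE)[0]; c=max(cs,key=cv2.contourArea)
    b=cv2.boxPoints(cv2.minAreaRect(c)); P=px2w('',b,z,m)[:,:2]
    e=[P[1]-P[0],P[2]-P[1]]; l=[np.linalg.norm(v) for v in e]; d=e[int(np.argmax(l))]
    print('rib px',b.mean(0).round(1),'area',cv2.contourArea(c),'centre',P.mean(0).round(4),'sides',np.round(l,4),'long yaw',np.degrees(np.arctan2(d[1],d[0])).round(2)%180)
    return P.mean(0)
E
python3 - <<'E'
from h import *
p=rib('w3',(0,150,90),(6,255,255),roi=(250,60,400,200))
r=rib('w3',(0,150,90),(6,255,255),roi=(250,60,400,200))
go(p[0],p[1],.12,160.3)
E
```

```text
rib px [318.5 132.5] area 636.0 centre [0.4865 0.4114] sides [0.0136 0.058 ] long yaw 70.77
rib px [318.5 132.5] area 636.0 centre [0.4865 0.4114] sides [0.0136 0.058 ] long yaw 70.77
pos [0.5036 0.4584 0.238 ] yaw 160.31 j6 -2.23 dp [ 0.1235 -0.0008  0.2956] turn 0.0003 rows 3.1 t 9.2
```

Request:
{"fn": "step_arm", "kwargs": {"dp": [[0.06,-0.001,0.05],[0.123,-0.001,0.15],[0.123,-0.001,0.25],[0.123,-0.001,0.35],[0.123,-0.001,0.43],[0.123,-0.001,0.5],[0.123,-0.001,0.545],[0.123,-0.001,0.545],[0.123,-0.001,0.545]], "turn": [-0.009,-0.009,-0.009,-0.009,-0.009,-0.009,-0.009,-0.009,-0.009], "jaw": [0.2,0.2,0.2,0.2,0.2,0.2,0.2,0.2,0.2], "force": 30}}

```text
time_s: 9.98
position: [0.485, 0.4107, 0.019]
tool_rot: [-0.005, -0.578, 0.816, 0.001]
ft_force: [0.5, -0.2, 0.8]
width: 0.0513
```

Request:
{"fn": "step_arm", "kwargs": {"dp": [[0,0,0],[0,0,0],[0,0,0],[0,0,0],[0,0,0],[0,0,0],[0,0,0],[0,0,0],[0,0,-0.05],[0,0,-0.1],[0,0,-0.1]], "turn": [0,0,0,0,0,0,0,0,0,0,0], "jaw": [-1,-1,-1,-1,-1,-1,-1,-1,-1,-1,-1], "force": 30}}

```text
time_s: 10.9
position: [0.4878, 0.4123, 0.0631]
tool_rot: [-0.002, -0.578, 0.816, 0.0]
ft_force: [0.4, 0.6, -0.1]
width: 0.0136
```

```bash
python3 -c "
from h import *
state()
im,m=snap('wrist','w4');print(w2px('',[[.487,.411,.02]],m))
go(.48,.2,.25,84.2)"
```

```text
t 10.9 p [0.4878 0.4123 0.0631] yaw 160.64 zax [-0.003 -0.001 -1.   ] w 0.0136 F [ 0.4  0.6 -0.1]
[[319.88246352 225.95556705]]
pos [0.4869 0.4118 0.0612] yaw 160.64 j6 -2.28 dp [ 0.5071 -0.1574 -0.4705] turn 1.6987 rows 10.7 t 10.9
```

View pics/w4.png

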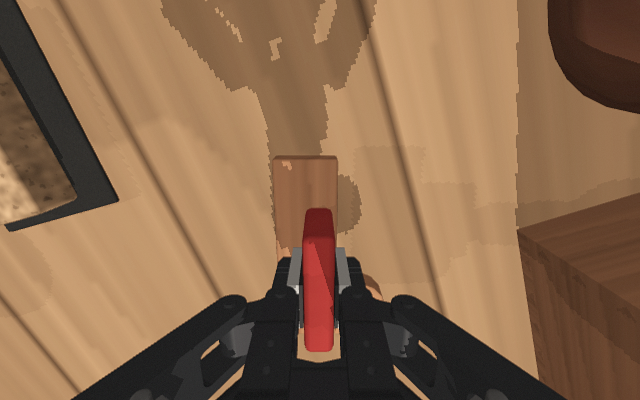

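Request:
{"fn": "step_arm", "kwargs": {"dp": [[0,0,-0.1],[0,0,-0.2],[0,0,-0.3],[0.1,0,-0.4],[0.2,-0.04,-0.47],[0.3,-0.08,-0.47],[0.4,-0.12,-0.47],[0.5,-0.15,-0.47],[0.5,-0.15,-0.47],[0.5,-0.15,-0.47]], "turn": [0,0.15,0.3,0.45,0.6,0.75,0.9,1,1,1], "jaw": [-1,-1,-1,-1,-1,-1,-1,-1,-1,-1]}}

```text
time_s: 11.78
position: [0.4777, 0.1999, 0.2483]
tool_rot: [-0.004, -0.219, 0.976, -0.001]
ft_force: [-0.3, 0.1, -1.4]
width: 0.0137
```

```bash
python3 -c "
from h import *
state()
go(.55,.07,.26,84.2)"
```

```text
t 11.78 p [0.4777 0.1999 0.2483] yaw 115.36 zax [-0.007 -0.004 -1.   ] w 0.0137 F [-0.3  0.1 -1.4]
pos [0.4777 0.1999 0.2483] yaw 115.36 j6 -1.83 dp [-0.0241 -0.3708 -0.0292] turn 0.6924 rows 4.4 t 11.8
```

Request:
{"fn": "step_arm", "kwargs": {"dp": [[-0.01,-0.1,-0.03],[-0.02,-0.2,-0.03],[-0.024,-0.3,-0.03],[-0.024,-0.37,-0.03],[-0.024,-0.37,-0.03],[-0.024,-0.37,-0.03],[-0.024,-0.37,-0.03]], "turn": [0.15,0.3,0.45,0.6,0.692,0.692,0.692], "jaw": [-1,-1,-1,-1,-1,-1,-1]}}

```text
time_s: 12.37
position: [0.5494, 0.0706, 0.2588]
tool_rot: [-0.005, 0.049, 0.999, -0.002]
ft_force: [-0.1, 1.0, -1.6]
width: 0.0136
```

```bash
python3 -c "
from h import *
state()
im,m=snap('wrist','w5')
cv2.imwrite('pics/w5z.png',cv2.resize(im[20:260,120:480],None,fx=2.2,fy=2.2,interpolation=cv2.INTER_CUBIC))
go(.55,.07,.26,84.2)"
```

```text
t 12.37 p [0.5494 0.0706 0.2588] yaw 84.33 zax [-0.009 -0.004 -1.   ] w 0.0136 F [-0.1  1.  -1.6]
pos [0.5493 0.0711 0.2591] yaw 84.37 j6 -1.55 dp [-0.0021 -0.0025 -0.0022] turn 0.0038 rows 0.0 t 12.4
```

View pics/w5.png

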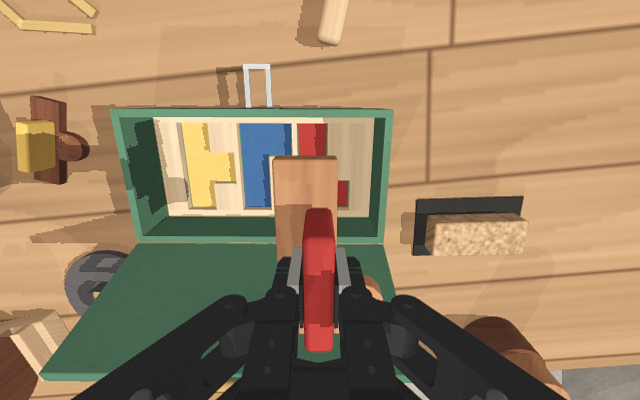

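View pics/w5z.png

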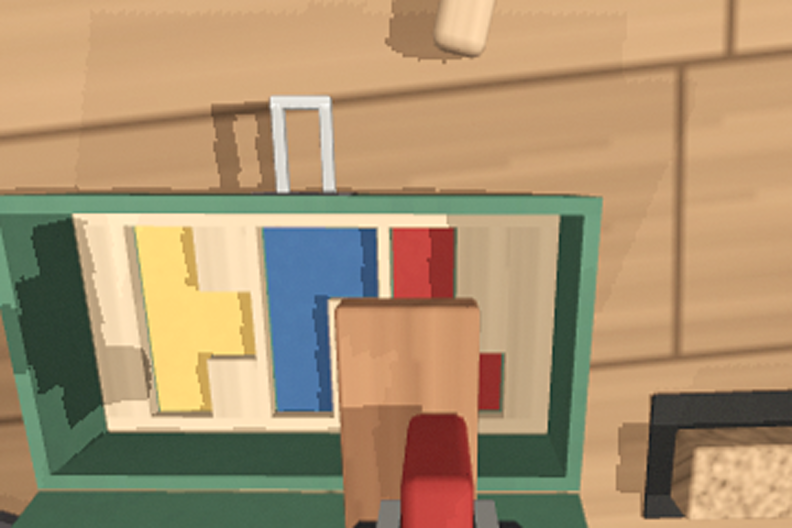

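```bash
cat >> h.py <<'E'
CC=np.array([.5437,.0025]); CY=np.radians(-5.8)
def tocase(P): c,s=np.cos(CY),np.sin(CY); return (np.atleast_2d(P)[:,:2]-CC)@np.array([[c,-s],[s,c]])
def fromcase(P): c,s=np.cos(CY),np.sin(CY); return np.atleast_2d(P)@np.array([[c,s],[-s,c]])+CC
E
python3 - <<'E'
from h import *
im,m=load('w5')
def P(l,z): return px2w('',np.array(l,float)/2.2+[120,20],z,m)
for n,l,z in (('rim',[(602,198),(578,489),(42,489),(5,214)],.085),('yel -y edge',[(135,227),(155,413)],.02),('yel lug +y',[(250,293),(254,357)],.02),('blue -y',[(262,228),(275,412)],.02),('blue lug',[(378,228)],.02),('red bar -y,+y',[(391,228),(456,228)],.02),('red lug',[(502,353),(502,412)],.02),('staple out',[(270,98),(330,97)],.047),('inner wall floor',[(75,214),(559,214),(548,434),(106,432)],.02)):
    print(n,(tocase(P(l,z))*1000).round(1).tolist())
E
```

```text
rim [[-75.5, 144.5], [73.4, 143.9], [75.0, -144.1], [-67.5, -134.8]]
yel -y edge [[-57.6, -103.8], [54.5, -107.3]]
yel lug +y [[-20.4, -41.7], [18.3, -42.6]]
blue -y [[-57.3, -31.6], [53.5, -32.5]]
blue lug [[-57.5, 34.3]]
red bar -y,+y [[-57.5, 41.7], [-57.7, 78.5]]
red lug [[15.2, 107.1], [52.8, 108.4]]
staple out [[-121.8, -15.4], [-122.3, 14.5]]
inner wall floor [[-64.6, -136.8], [-65.5, 136.4], [67.3, 137.7], [67.3, -139.9]]
```

```bash
python3 - <<'E'
from h import *
im,m=load('w5')
P=px2w('',np.array([(337,303),(478,302)],float)/2.2+[120,20],.2588-.006,m)
print((tocase(P)*1000).round(1),(tocase([.5494,.0706])*1000).round(1),fromcase([0,.067]))
x,y=fromcase([0,.067])[0]
go(x,y,.08,84.2)
E
```

```text
[[-55.8  45.7]
 [-56.1  78.2]] [[-1.2 68.3]] [[0.55047077 0.06915701]]
pos [0.5493 0.0711 0.2591] yaw 84.37 j6 -1.55 dp [-0.0072 -0.0024  0.4478] turn 0.0038 rows 4.3 t 12.4
```

Request:
{"fn": "step_arm", "kwargs": {"dp": [[-0.007,-0.003,0.1],[-0.007,-0.003,0.2],[-0.007,-0.003,0.3],[-0.007,-0.003,0.4],[-0.007,-0.003,0.48],[-0.007,-0.003,0.53],[-0.007,-0.003,0.53],[-0.007,-0.003,0.53],[-0.007,-0.003,0.53]], "turn": [0.004,0.004,0.004,0.004,0.004,0.004,0.004,0.004,0.004], "jaw": [-1,-1,-1,-1,-1,-1,-1,-1,-1]}}

```text
time_s: 13.17
position: [0.5511, 0.0694, 0.0488]
tool_rot: [-0.003, 0.05, 0.999, -0.002]
ft_force: [0.9, 0.1, -1.9]
width: 0.0138
```

```bash
python3 - <<'E'
from h import *
state()
x,y=fromcase([0,.067])[0]
go(x,y,.027,84.2);go(x,y,.027,84.2)
E
```

```text
t 13.17 p [0.5511 0.0694 0.0488] yaw 84.29 zax [-0.006 -0.004 -1.   ] w 0.0138 F [ 0.9  0.1 -1.9]
pos [0.5511 0.0694 0.0488] yaw 84.29 j6 -1.55 dp [ 0.0012 -0.0005  0.0545] turn 0.002 rows 0.5 t 13.2
pos [0.5511 0.0694 0.0488] yaw 84.29 j6 -1.55 dp [ 0.0012 -0.0005  0.0545] turn 0.002 rows 0.5 t 13.2
```

Request:
{"fn": "step_arm", "kwargs": {"dp": [[0.001,0,0.01],[0.001,0,0.02],[0.001,0,0.03],[0.001,0,0.04],[0.001,0,0.05],[0.001,0,0.052],[0.001,0,0.052],[0.001,0,0.052]], "turn": [0,0,0,0,0,0,0,0], "jaw": [-1,-1,-1,-1,-1,-1,-1,-1]}}

```text
time_s: 13.83
position: [0.5514, 0.0695, 0.0335]
tool_rot: [-0.004, 0.049, 0.999, -0.002]
ft_force: [-20.1, -0.3, 37.8]
width: 0.0135
```

```bash
python3 - <<'E'
from h import *
state()
E
```

```text
t 13.83 p [0.5514 0.0695 0.0335] yaw 84.35 zax [-0.008 -0.004 -1.   ] w 0.0135 F [-20.1  -0.3  37.8]
```

Request:
{"fn": "step_arm", "kwargs": {"dp": [[0,0,-0.012],[0.003,0,-0.012],[0.005,0,-0.012],[0.005,0,0],[0.005,0,0.008],[0.005,0,0.012],[0.005,0,0.012],[0.005,0,0.012]], "turn": [0,0,0,0,0,0,0,0], "jaw": [-1,-1,-1,-1,-1,-1,-1,-1]}}

```text
time_s: 14.5
position: [0.5499, 0.0697, 0.0331]
tool_rot: [-0.006, 0.049, 0.999, -0.003]
ft_force: [-20.8, 0.4, 40.9]
width: 0.0135
```

```bash
python3 - <<'E'
from h import *
state()
im,m=snap('wrist','w6')
E
```

```text
t 14.5 p [0.5499 0.0697 0.0331] yaw 84.4 zax [-0.011 -0.005 -1.   ] w 0.0135 F [-20.8   0.4  40.9]
```

View pics/w6.png

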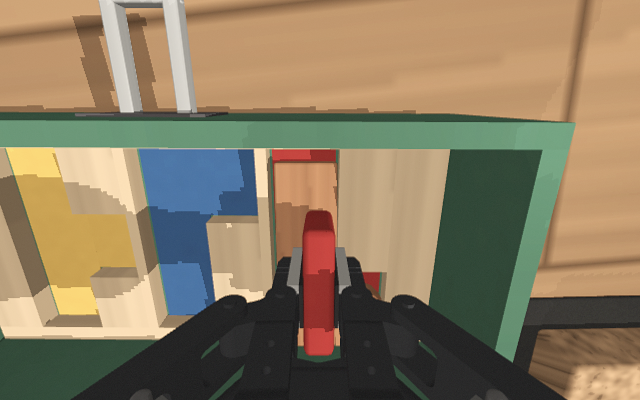

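Request:
{"fn": "step_arm", "kwargs": {"dp": [[0,0,-0.02],[0.003,0,-0.03],[0.006,0,-0.03],[0.008,0,-0.03],[0.008,0,-0.03],[0.008,0,-0.03],[0.008,0,-0.03]], "turn": [0,0,0,0,0,0,0], "jaw": [-1,-1,-1,-1,-1,-1,-1]}}

```text
time_s: 15.13
position: [0.5462, 0.0701, 0.0442]
tool_rot: [-0.006, 0.049, 0.999, -0.003]
ft_force: [-0.6, 0.4, -1.4]
width: 0.0133
```

```bash
python3 - <<'E'
from h import *
state()
print((tocase(tool()[1])*1000).round(1))
im,m=snap('wrist','w7')
cv2.imwrite('pics/w7z.png',cv2.resize(im[100:360,200:460],None,fx=2.3,fy=2.3,interpolation=cv2.INTER_CUBIC))
E
```

```text
t 15.13 p [0.5462 0.0701 0.0442] yaw 84.39 zax [-0.013 -0.004 -1.   ] w 0.0133 F [-0.6  0.4 -1.4]
[[-4.3 67.5]]
```

View pics/w7z.png

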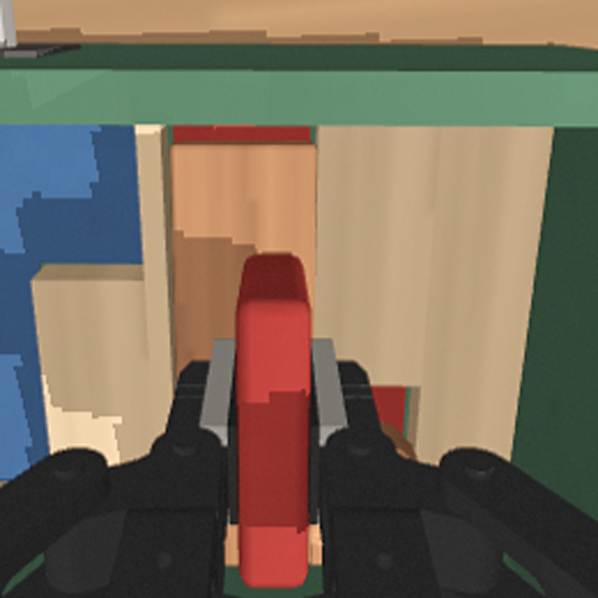

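```bash
python3 - <<'E'
from h import *
im,m=load('w7')
def P(l,z): return (tocase(px2w('',np.array(l,float)/2.3+[200,100],z,m))*1000).round(1).tolist()
for z in(.034,.038,.042): print(P([(172,146),(315,146)],z))
print('pocket edges',P([(173,125),(314,125),(421,387),(417,460)],.02))
# rib top at z = TCP+.035
print('rib top',P([(247,300),(304,300),(300,585),(243,585)],.0442+.035-.0))
E
```

```text
[[-55.1, 44.8], [-55.2, 77.5]]
[[-55.8, 45.4], [-56.0, 77.3]]
[[-56.6, 46.0], [-56.8, 77.0]]
pocket edges [[-57.6, 43.1], [-57.8, 77.9], [15.4, 109.5], [39.5, 110.1]]
rib top [[-36.7, 63.7], [-36.8, 73.6], [26.1, 74.0], [26.2, 62.4]]
```

Request:
{"fn": "step_arm", "kwargs": {"dp": [[0,0,0.008],[0,0,0.016],[0,0,0.022],[0,0,0.022],[0,0,0.022]], "turn": [0,0,0,0,0], "jaw": [-1,-1,-1,-1,-1]}}

```text
time_s: 15.6
position: [0.5461, 0.0701, 0.0353]
tool_rot: [-0.006, 0.049, 0.999, -0.003]
ft_force: [0.5, 0.2, -1.8]
width: 0.0137
```

```bash
python3 - <<'E'
from h import *
state()
print((tocase(tool()[1])*1000).round(1))
im,m=snap('wrist','w8')
cv2.imwrite('pics/w8z.png',cv2.resize(im[100:360,200:460],None,fx=2.3,fy=2.3,interpolation=cv2.INTER_CUBIC))
E
```

```text
t 15.6 p [0.5461 0.0701 0.0353] yaw 84.4 zax [-0.013 -0.004 -1.   ] w 0.0137 F [ 0.5  0.2 -1.8]
[[-4.5 67.5]]
```

View pics/w8z.png

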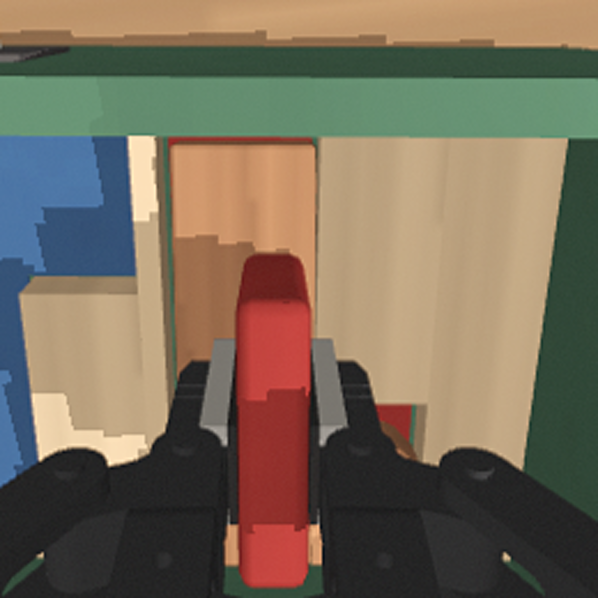

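Request:
{"fn": "step_arm", "kwargs": {"dp": [[0,0,0.006],[0,0,0.012],[0,0,0.012],[0,0,0.012]], "turn": [0,0,0,0], "jaw": [-1,-1,-1,-1]}}

```text
time_s: 15.98
position: [0.5478, 0.07, 0.032]
tool_rot: [-0.005, 0.049, 0.999, -0.003]
ft_force: [1.0, 0.1, 3.9]
width: 0.0131
```

```bash
python3 - <<'E'
from h import *
state()
print((tocase(tool()[1])*1000).round(1))
E
```

```text
t 15.98 p [0.5478 0.07   0.032 ] yaw 84.39 zax [-0.009 -0.005 -1.   ] w 0.0131 F [1.  0.1 3.9]
[[-2.8 67.5]]
```

Request:
{"fn": "step_arm", "kwargs": {"dp": [[0,0,0],[0,0,0],[0,0,0],[0,0,0],[0,0,0]], "turn": [0,0,0,0,0], "jaw": [-0.3,-0.3,-0.3,-0.3,-0.3]}}

```text
time_s: 16.4
position: [0.5474, 0.07, 0.0316]
tool_rot: [-0.005, 0.049, 0.999, -0.003]
ft_force: [-0.4, 0.3, 0.4]
width: 0.0299
```

Request:
{"fn": "step_arm", "kwargs": {"dp": [[0,0,-0.08],[0,0,-0.18],[0,0,-0.28],[-0.1,0,-0.28],[-0.15,0,-0.28],[-0.15,0,-0.28],[-0.15,0,-0.28]], "turn": [0,0,0,0,0,0,0], "jaw": [-0.3,-0.3,-0.3,-0.3,-0.3,-0.3,-0.3]}}

```text
time_s: 16.98
position: [0.6084, 0.0645, 0.1429]
tool_rot: [-0.005, 0.049, 0.999, -0.003]
ft_force: [-0.6, -1.3, -1.0]
width: 0.0302
```

```bash
python3 - <<'E'
from h import *
state()
im,m=snap('wrist','w9')
cv2.imwrite('pics/w9z.png',cv2.resize(im[0:260,160:480],None,fx=2.3,fy=2.3,interpolation=cv2.INTER_CUBIC))
E
```

```text
t 16.98 p [0.6084 0.0645 0.1429] yaw 84.38 zax [-0.011 -0.005 -1.   ] w 0.0302 F [-0.6 -1.3 -1. ]
```

View pics/w9z.png

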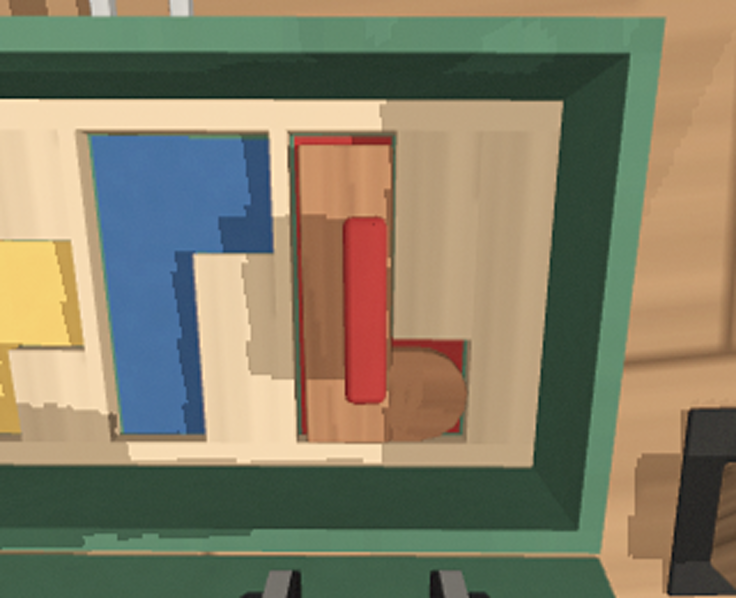

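```bash
python3 - <<'E'
from h import *
im,m=load('w9')
def P(l,z): return (tocase(px2w('',np.array(l,float)/2.3+[160,0],z,m))*1000).round(1).tolist()
print('plate',P([(297,143),(390,143),(304,442),(388,441)],.024))
print('pocket red',P([(291,133),(395,133),(298,438),(468,342),(466,435)],.02))
print('pocket blue',P([(90,134),(268,134),(119,438),(206,436)],.02))
print('yel',P([(72,241),(82,347)],.02))
print('rib top',P([(343,219),(387,218),(386,402),(347,404)],.062))
x,y=fromcase([-.002,.067])[0]
go(x,y,.034,84.2)
E
```

```text
plate [[-54.1, 43.9], [-54.2, 76.5], [55.2, 43.7], [54.6, 77.4]]
pocket red [[-57.8, 41.5], [-57.9, 78.4], [54.7, 41.0], [15.6, 108.0], [53.1, 109.1]]
pocket blue [[-57.3, -30.0], [-57.5, 33.3], [55.1, -32.0], [54.1, 3.6]]
yel [[-21.1, -41.2], [18.3, -42.4]]
rib top [[-28.2, 61.2], [-28.5, 74.9], [29.8, 75.4], [30.5, 62.2]]
pos [0.6074 0.0647 0.1421] yaw 84.39 j6 -1.55 dp [ 0.1445 -0.0013  0.2719] turn 0.0042 rows 3.0 t 17.0
```

Request:
{"fn": "step_arm", "kwargs": {"dp": [[0.05,0,0],[0.1,-0.001,0],[0.14,-0.001,0.05],[0.14,-0.001,0.15],[0.14,-0.001,0.22],[0.14,-0.001,0.27],[0.14,-0.001,0.27],[0.14,-0.001,0.27],[0.14,-0.001,0.27]], "turn": [0.004,0.004,0.004,0.004,0.004,0.004,0.004,0.004,0.004], "jaw": [-0.3,-0.3,-0.3,-0.3,-0.3,-0.3,-0.3,-0.3,-0.3]}}

```text
time_s: 17.78
position: [0.5508, 0.0694, 0.0358]
tool_rot: [-0.005, 0.05, 0.999, -0.003]
ft_force: [0.3, -0.6, 0.3]
width: 0.0301
```

Request:
{"fn": "step_arm", "kwargs": {"dp": [[0,0,0],[0,0,0],[0,0,0],[0,0,0],[0,0,0],[0.003,0,0],[0.006,0,0],[0.006,0,0],[0.006,0,0]], "turn": [0,0,0,0,0,0,0,0,0], "jaw": [-1,-1,-1,-1,-1,-1,-1,-1,-1], "force": 20}}

```text
time_s: 18.53
position: [0.5508, 0.0694, 0.0379]
tool_rot: [-0.003, 0.051, 0.999, -0.003]
ft_force: [3.1, -0.1, 6.4]
width: 0.0134
```

```bash
python3 - <<'E'
from h import *
state()
print((tocase(tool()[1])*1000).round(1))
E
```

```text
t 18.53 p [0.5508 0.0694 0.0379] yaw 84.2 zax [-0.005 -0.005 -1.   ] w 0.0134 F [ 3.1 -0.1  6.4]
[[ 0.3 67.2]]
```

Request:
{"fn": "step_arm", "kwargs": {"dp": [[0.004,0,0],[0.008,0,0.002],[0.01,0,0.004],[0.01,0,0.006],[0.01,0,0.006]], "turn": [0,0,0,0,0], "jaw": [-1,-1,-1,-1,-1]}}

```text
time_s: 18.95
position: [0.5485, 0.0695, 0.0379]
tool_rot: [-0.001, 0.051, 0.999, -0.003]
ft_force: [-0.5, -1.3, 13.5]
width: 0.0133
```

```bash
python3 - <<'E'
from h import *
state()
print((tocase(tool()[1])*1000).round(1))
E
```

```text
t 18.95 p [0.5485 0.0695 0.0379] yaw 84.21 zax [-0.002 -0.005 -1.   ] w 0.0133 F [-0.5 -1.3 13.5]
[[-2.  67.1]]
```

Request:
{"fn": "step_arm", "kwargs": {"dp": [[0,0,0],[0,0,0],[0,0,0],[0,0,0],[0,0,-0.1],[0,0,-0.2],[-0.05,0,-0.26],[-0.14,0,-0.26],[-0.14,0,-0.26],[-0.14,0,-0.26]], "turn": [0,0,0,0,0,0,0,0,0,0], "jaw": [-0.3,-0.3,-0.3,-0.3,-0.3,-0.3,-0.3,-0.3,-0.3,-0.3]}}

```text
time_s: 19.78
position: [0.605, 0.0642, 0.1411]
tool_rot: [-0.001, 0.051, 0.999, -0.003]
ft_force: [0.0, 0.6, -0.8]
width: 0.0299
```

```bash
python3 - <<'E'
from h import *
state()
im,m=snap('wrist','w10')
cv2.imwrite('pics/w10z.png',cv2.resize(im[0:260,160:480],None,fx=2.3,fy=2.3,interpolation=cv2.INTER_CUBIC))
E
```

```text
t 19.78 p [0.605  0.0642 0.1411] yaw 84.2 zax [-0.003 -0.005 -1.   ] w 0.0299 F [ 0.   0.6 -0.8]
```

View pics/w10z.png

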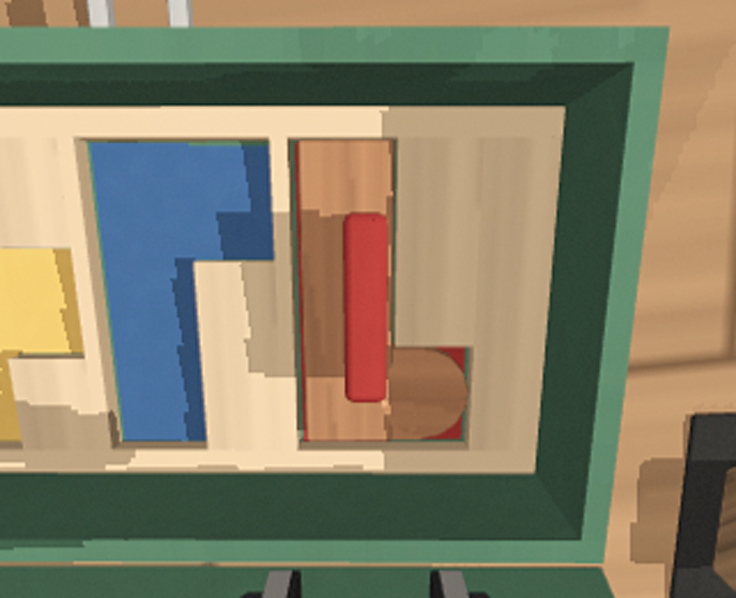

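Request:
{"fn": "step_arm", "kwargs": {"dp": [[0.05,0,0],[0.14,-0.001,0],[0.14,-0.001,0.05],[0.14,-0.001,0.1],[0.14,-0.001,0.15],[0.14,-0.001,0.17],[0.14,-0.001,0.18],[0.14,-0.001,0.19],[0.14,-0.001,0.2],[0.14,-0.001,0.21],[0.14,-0.001,0.21]], "turn": [0,0,0,0,0,0,0,0,0,0,0], "jaw": [-1,-1,-1,-1,-1,-1,-1,-1,-1,-1,-1]}}

```text
time_s: 20.75
position: [0.5481, 0.0693, 0.0619]
tool_rot: [-0.004, 0.05, 0.999, -0.003]
ft_force: [-18.5, 0.7, 33.3]
width: -0.0001
```

```bash
python3 - <<'E'
from h import *
state()
print((tocase(tool()[1])*1000).round(1))
E
```

```text
t 20.75 p [0.5481 0.0693 0.0619] yaw 84.26 zax [-0.008 -0.006 -1.   ] w -0.0001 F [-18.5   0.7  33.3]
[[-2.3 66.9]]
```

Request:
{"fn": "step_arm", "kwargs": {"dp": [[0,0,-0.1],[0,0,-0.2],[0,0,-0.3],[0,0,-0.4],[0,0,-0.45]], "turn": [0,0,0,0,0], "jaw": [0.2,0.2,0.2,0.2,0.2]}}

```text
time_s: 21.17
position: [0.5521, 0.0703, 0.2492]
tool_rot: [0.002, 0.05, 0.999, -0.003]
ft_force: [1.0, -0.1, 0.2]
width: 0.0514
```

```bash
python3 - <<'E'
from h import *
go(.531,-.288,.24,70)
E
```

```text
pos [0.5521 0.0703 0.2492] yaw 84.27 j6 -1.54 dp [-0.0369 -0.8963  0.0287] turn 0.317 rows 8.6 t 21.2
```

Request:
{"fn": "step_arm", "kwargs": {"dp": [[0,-0.1,0],[-0.01,-0.2,0],[-0.02,-0.3,0],[-0.03,-0.4,0],[-0.037,-0.5,0.02],[-0.037,-0.6,0.02],[-0.037,-0.7,0.02],[-0.037,-0.8,0.02],[-0.037,-0.9,0.028],[-0.037,-0.9,0.028],[-0.037,-0.9,0.028]], "turn": [0,0.05,0.1,0.15,0.2,0.25,0.3,0.317,0.317,0.317,0.317], "jaw": [0.2,0.2,0.2,0.2,0.2,0.2,0.2,0.2,0.2,0.2,0.2]}}

```text
time_s: 22.08
position: [0.5306, -0.2915, 0.2408]
tool_rot: [0.002, 0.175, 0.985, -0.003]
ft_force: [0.7, 0.5, -0.9]
width: 0.0512
```

```bash
python3 - <<'E'
from h import *
state()
snap('wrist','w11')
E
```

```text
t 22.08 p [ 0.5306 -0.2915  0.2408] yaw 69.81 zax [ 0.003 -0.007 -1.   ] w 0.0512 F [ 0.7  0.5 -0.9]
```

View pics/w11.png

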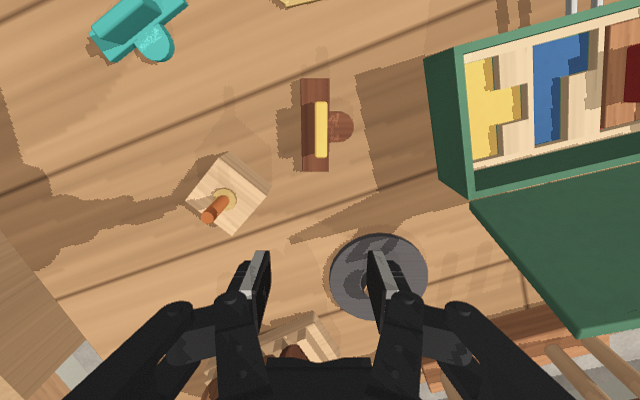

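```bash
python3 - <<'E'
from h import *
p=rib('w11',(18,120,120),(35,255,255),roi=(290,80,345,170))
go(p[0],p[1],.02,70)
E
```

```text
rib px [321. 129.] area 635.0 centre [ 0.4839 -0.2718] sides [0.0126 0.0592] long yaw 160.39
pos [ 0.5309 -0.2901  0.2408] yaw 69.92 j6 -1.91 dp [0.1291 0.0053 0.5512] turn -0.0017 rows 5.4 t 22.1
```

Request:
{"fn": "step_arm", "kwargs": {"dp": [[0.06,0.005,0.0],[0.129,0.005,0.1],[0.129,0.005,0.2],[0.129,0.005,0.3],[0.129,0.005,0.4],[0.129,0.005,0.48],[0.129,0.005,0.55],[0.129,0.005,0.55],[0.129,0.005,0.55]], "turn": [-0.01,-0.01,-0.01,-0.01,-0.01,-0.01,-0.01,-0.01,-0.01], "jaw": [0.2,0.2,0.2,0.2,0.2,0.2,0.2,0.2,0.2], "force": 40}}

```text
time_s: 22.88
position: [0.4836, -0.2702, 0.02]
tool_rot: [0.001, 0.17, 0.986, -0.002]
ft_force: [-0.1, -1.3, 0.6]
width: 0.0511
```

Request:
{"fn": "step_arm", "kwargs": {"dp": [[0,0,0],[0,0,0],[0,0,0],[0,0,0],[0,0,0],[0,0,0],[0,0,0]], "turn": [0,0,0,0,0,0,0], "jaw": [-1,-1,-1,-1,-1,-1,-1], "force": 40}}

```text
time_s: 23.47
position: [0.4853, -0.2713, 0.0226]
tool_rot: [0.003, 0.17, 0.986, -0.003]
ft_force: [-0.1, 0.6, 7.2]
width: 0.0135
```

```bash
python3 - <<'E'
from h import *
state()
E
```

```text
t 23.47 p [ 0.4853 -0.2713  0.0226] yaw 70.47 zax [ 0.005 -0.007 -1.   ] w 0.0135 F [-0.1  0.6  7.2]
```

Request:
{"fn": "step_arm", "kwargs": {"dp": [[0,0,-0.05],[0,0,-0.15],[0,0,-0.25],[0,0,-0.35],[0,0,-0.45],[0,0,-0.57],[0,0,-0.57],[0,0,-0.57]], "turn": [0,0,0,0,0,0,0,0], "jaw": [-1,-1,-1,-1,-1,-1,-1,-1]}}

```text
time_s: 24.13
position: [0.4857, -0.271, 0.2556]
tool_rot: [0.007, 0.17, 0.985, -0.005]
ft_force: [0.2, -0.8, -1.2]
width: 0.0135
```

```bash
python3 - <<'E'
from h import *
state()
x,y=fromcase([-.0015,-.083])[0]; print(x,y)
go(x,y,.25,84.2)
E
```

```text
t 24.13 p [ 0.4857 -0.271   0.2556] yaw 70.47 zax [ 0.012 -0.013 -1.   ] w 0.0135 F [ 0.2 -0.8 -1.2]
0.5338200062705722 -0.079923514387015
pos [ 0.4857 -0.271   0.2556] yaw 70.47 j6 -1.94 dp [0.0465 0.4906 0.0092] turn -0.3052 rows 4.7 t 24.1
```

Request:
{"fn": "step_arm", "kwargs": {"dp": [[0.0,0.1,0],[0.02,0.2,0],[0.04,0.3,0],[0.047,0.4,0],[0.047,0.49,0.01],[0.047,0.49,0.01],[0.047,0.49,0.01],[0.047,0.49,0.01]], "turn": [-0.1,-0.2,-0.3,-0.305,-0.305,-0.305,-0.305,-0.305], "jaw": [-1,-1,-1,-1,-1,-1,-1,-1]}}

```text
time_s: 24.8
position: [0.5326, -0.0799, 0.2478]
tool_rot: [0.005, 0.05, 0.999, -0.006]
ft_force: [0.9, -0.3, -1.8]
width: 0.0137
```

```bash
python3 - <<'E'
from h import *
state()
x,y=fromcase([-.0015,-.083])[0]
go(x,y,.06,84.2)
E
```

```text
t 24.8 p [ 0.5326 -0.0799  0.2478] yaw 84.22 zax [ 0.009 -0.012 -1.   ] w 0.0137 F [ 0.9 -0.3 -1.8]
pos [ 0.5326 -0.0799  0.2478] yaw 84.22 j6 -1.82 dp [0.0017 0.0055 0.4694] turn 0.0003 rows 4.5 t 24.8
```

Request:
{"fn": "step_arm", "kwargs": {"dp": [[0.002,0.0055,0.1],[0.002,0.0055,0.2],[0.002,0.0055,0.3],[0.002,0.0055,0.4],[0.002,0.0055,0.48],[0.002,0.0055,0.48],[0.002,0.0055,0.48]], "turn": [0,0,0,0,0,0,0], "jaw": [-1,-1,-1,-1,-1,-1,-1]}}

```text
time_s: 25.38
position: [0.5319, -0.0806, 0.0541]
tool_rot: [0.002, 0.051, 0.999, -0.005]
ft_force: [0.5, -0.4, -0.9]
width: 0.0137
```

```bash
python3 - <<'E'
from h import *
state()
print((tocase(tool()[1])*1000).round(1))
im,m=snap('wrist','w12')
cv2.imwrite('pics/w12z.png',cv2.resize(im[100:360,200:460],None,fx=2.3,fy=2.3,interpolation=cv2.INTER_CUBIC))
E
```

```text
t 25.38 p [ 0.5319 -0.0806  0.0541] yaw 84.1 zax [ 0.004 -0.011 -1.   ] w 0.0137 F [ 0.5 -0.4 -0.9]
[[ -3.3 -83.9]]
```

View pics/w12z.png

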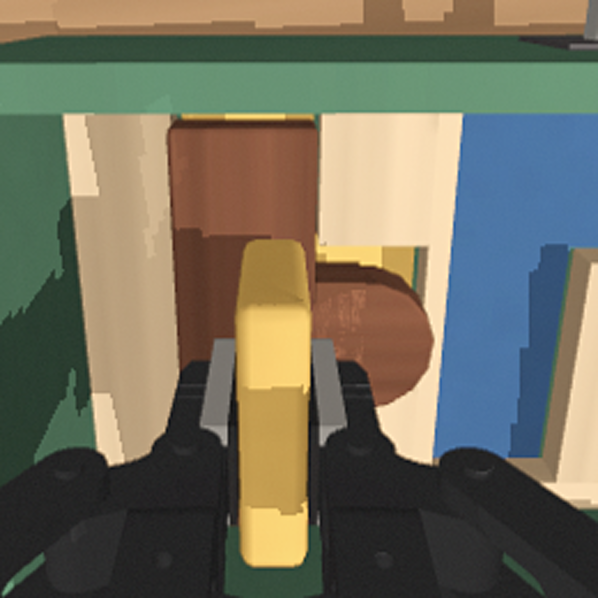

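```bash
python3 - <<'E'
from h import *
im,m=load('w12')
def P(l,z): return (tocase(px2w('',np.array(l,float)/2.3+[200,100],z,m))*1000).round(1).tolist()
zt=.0541-.0226+.014
print('plate front',P([(170,126),(316,124)],zt),'lug tip',P([(434,345)],zt))
print('pocket',P([(182,114),(317,115),(426,247)],.02))
print('rib top',P([(240,310),(311,310),(306,562),(242,562)],.0541+.0314))
E
```

```text
plate front [[-59.0, -106.2], [-59.4, -73.7]] lug tip [[-4.5, -43.4]]
pocket [[-57.5, -107.1], [-57.2, -72.1], [-21.0, -41.4]]
rib top [[-32.9, -88.8], [-33.0, -76.1], [24.6, -76.1], [24.7, -89.4]]
```

Request:
{"fn": "step_arm", "kwargs": {"dp": [[-0.007,0.0013,0.01],[-0.007,0.0013,0.02],[-0.007,0.0013,0.03],[-0.007,0.0013,0.03],[-0.007,0.0013,0.03]], "turn": [0,0,0,0,0], "jaw": [-1,-1,-1,-1,-1]}}

```text
time_s: 25.85
position: [0.5372, -0.081, 0.0449]
tool_rot: [0.005, 0.051, 0.999, -0.006]
ft_force: [0.5, -0.9, -1.7]
width: 0.0131
```

```bash
python3 - <<'E'
from h import *
state()
print((tocase(tool()[1])*1000).round(1))
im,m=snap('wrist','w13')
cv2.imwrite('pics/w13z.png',cv2.resize(im[100:360,200:460],None,fx=2.3,fy=2.3,interpolation=cv2.INTER_CUBIC))
E
```

```text
t 25.85 p [ 0.5372 -0.081   0.0449] yaw 84.13 zax [ 0.01  -0.013 -1.   ] w 0.0131 F [ 0.5 -0.9 -1.7]
[[  2.  -83.8]]
```

View pics/w13z.png

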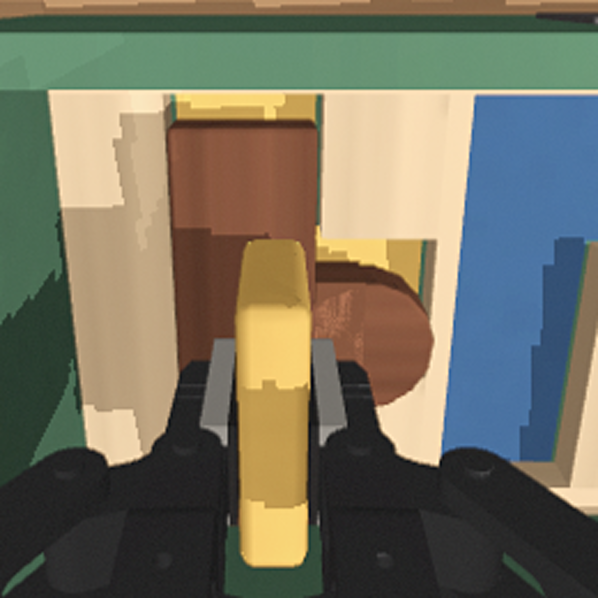

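```bash
cat > pc.py <<'E'
from h import *
import sys
def meas(f,front,lug,pk):
    im,m=load(f)
    P=lambda l,z:(tocase(px2w('',np.array(l,float)/2.3+[200,100],z,m))*1000)
    o=tool()[1]; zt=o[2]-.0226+.014
    a=P(front,zt); b=P(lug,zt); k=P(pk,.02)
    print('TCP',(tocase(o)*1000).round(1),o[2].round(4)); print('plate c from front x',a[:,0].mean()+55,'y',a[:,1].mean()+7,'lug y',b[0,1]-40)
    print('pocket x',k[:2,0].mean()+56.25,'y',k[:2,1].mean()+7,'lug',k[2]-[-19.25,41.25])
E
python3 - <<'E'
from pc import *
meas('w13',[(169,126),(316,124)],[(434,345)],[(173,96),(320,95),(436,240)])
E
```

```text
TCP [[  2.  -83.8]] 0.0449
plate c from front x 1.0686883485018797 y -83.0171415998374 lug y -83.27183359970518
pocket x -1.8466085090032678 y -82.85209453717799 lug [ -1.71397238 -82.27919871]
```

Request:
{"fn": "step_arm", "kwargs": {"dp": [[0.003,0.001,0],[0.007,0.001,0],[0.007,0.001,0],[0.007,0.001,0],[0.007,0.001,0]], "turn": [0,0,0,0,0], "jaw": [-1,-1,-1,-1,-1]}}

```text
time_s: 26.32
position: [0.5345, -0.0803, 0.045]
tool_rot: [0.005, 0.051, 0.999, -0.006]
ft_force: [-1.0, 0.0, -2.1]
width: 0.0133
```

```bash
python3 - <<'E'
from h import *
state()
print((tocase(tool()[1])*1000).round(1))
im,m=snap('wrist','w14')
print((tocase(tool()[1])*1000).round(1))
cv2.imwrite('pics/w14z.png',cv2.resize(im[100:360,200:460],None,fx=2.3,fy=2.3,interpolation=cv2.INTER_CUBIC))
E
```

```text
t 26.32 p [ 0.5345 -0.0803  0.045 ] yaw 84.13 zax [ 0.01  -0.013 -1.   ] w 0.0133 F [-1.   0.  -2.1]
[[ -0.8 -83.3]]
[[ -0.8 -83.3]]
```

View pics/w14z.png

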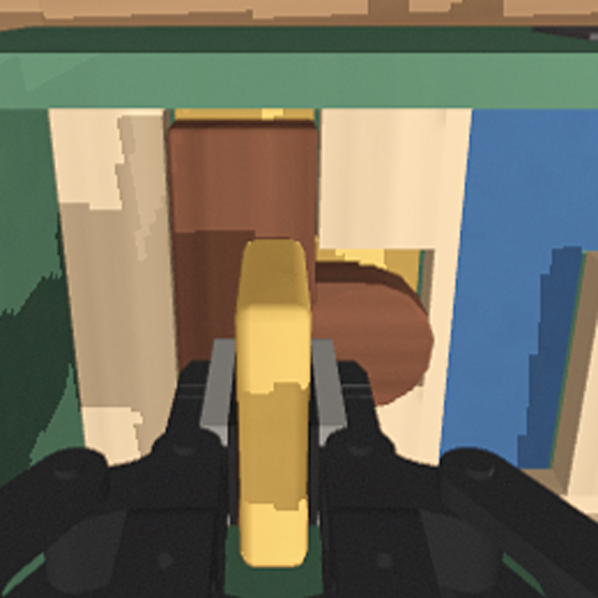

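Request:
{"fn": "step_arm", "kwargs": {"dp": [[0,0,0.008],[0,0,0.016],[0,0,0.024],[0,0,0.03],[0,0,0.033],[0,0,0.033]], "turn": [0,0,0,0,0,0], "jaw": [-1,-1,-1,-1,-1,-1]}}

```text
time_s: 26.87
position: [0.5343, -0.0804, 0.0312]
tool_rot: [0.005, 0.051, 0.999, -0.006]
ft_force: [-0.3, -0.0, -1.9]
width: 0.0131
```

```bash
python3 - <<'E'
from h import *
state()
print((tocase(tool()[1])*1000).round(1))
E
```

```text
t 26.87 p [ 0.5343 -0.0804  0.0312] yaw 84.13 zax [ 0.009 -0.012 -1.   ] w 0.0131 F [-0.3 -0.  -1.9]
[[ -1.  -83.4]]
```

Sliding in with no contact force. Lower a little to touch, then release and look.

Request:
{"fn": "step_arm", "kwargs": {"dp": [[0,0,0.004],[0,0,0.006],[0,0,0.006],[0,0,0.006],[0,0,0.006],[0,0,0.006],[0,0,0.006]], "turn": [0,0,0,0,0,0,0], "jaw": [-1,-1,-1,-0.3,-0.3,-0.3,-0.3]}}

```text
time_s: 27.45
position: [0.5343, -0.0804, 0.0288]
tool_rot: [0.005, 0.051, 0.999, -0.006]
ft_force: [0.4, 0.0, 0.9]
width: 0.0298
```

Request:
{"fn": "step_arm", "kwargs": {"dp": [[0,0,-0.1],[0,0,-0.2],[-0.05,0,-0.28],[-0.15,0,-0.28],[-0.15,0,-0.28],[-0.15,0,-0.28]], "turn": [0,0,0,0,0,0], "jaw": [-0.3,-0.3,-0.3,-0.3,-0.3,-0.3]}}

```text
time_s: 27.95
position: [0.5941, -0.0854, 0.1411]
tool_rot: [0.005, 0.051, 0.999, -0.006]
ft_force: [-0.9, 0.0, -0.1]
width: 0.0299
```

```bash
python3 - <<'E'
from h import *
state()
im,m=snap('wrist','w15')
x,y=fromcase([-.0015,-.083])[0]
go(x,y,.066,84.2)
E
```

```text
t 27.95 p [ 0.5941 -0.0854  0.1411] yaw 84.15 zax [ 0.009 -0.012 -1.   ] w 0.0299 F [-0.9  0.  -0.1]
pos [ 0.5926 -0.085   0.1404] yaw 84.14 j6 -1.79 dp [ 0.1492 -0.0003  0.1847] turn -0.0013 rows 2.3 t 28.0
```

View pics/w15.png

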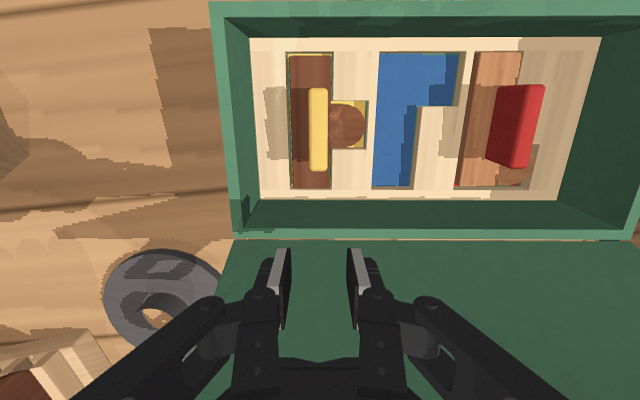

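Request:
{"fn": "step_arm", "kwargs": {"dp": [[0.07,0,0],[0.149,0,0],[0.149,0,0.05],[0.149,0,0.1],[0.149,0,0.15],[0.149,0,0.17],[0.149,0,0.18],[0.149,0,0.19],[0.149,0,0.2],[0.149,0,0.2]], "turn": [0,0,0,0,0,0,0,0,0,0], "jaw": [-1,-1,-1,-1,-1,-1,-1,-1,-1,-1]}}

```text
time_s: 28.83
position: [0.5345, -0.08, 0.062]
tool_rot: [0.004, 0.051, 0.999, -0.006]
ft_force: [-6.6, 1.6, 13.3]
width: -0.0001
```

Request:
{"fn": "step_arm", "kwargs": {"dp": [[0,0,-0.1],[0,0,-0.2],[0,0,-0.3],[0,0,-0.4],[0,0,-0.5],[0,0,-0.6],[0,0,-0.65],[0,0,-0.65]], "turn": [0,0,0,0,0,0,0,0], "jaw": [-1,-1,-1,-1,-1,-1,-1,-1]}}

```text
time_s: 29.5
position: [0.5352, -0.0777, 0.3302]
tool_rot: [0.01, 0.051, 0.999, -0.008]
ft_force: [-0.1, -0.5, 0.1]
width: 0.0
```

```bash
python3 - <<'E'
from h import *
state()
snap('wrist','w16');snap('scene','s16');snap('top','t16')
E
```

```text
t 29.5 p [ 0.5352 -0.0777  0.3302] yaw 84.17 zax [ 0.02  -0.017 -1.   ] w 0.0 F [-0.1 -0.5  0.1]
```

View pics/s16.png

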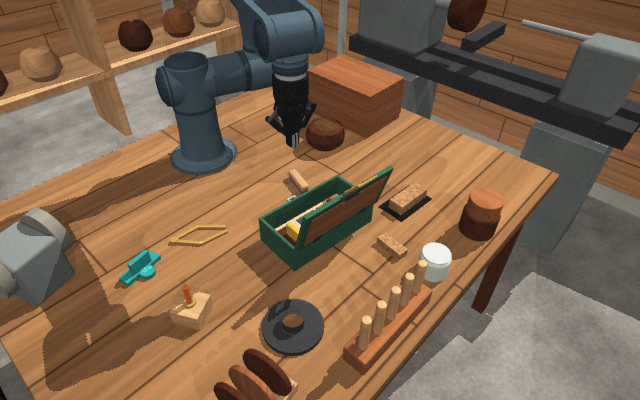

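View pics/w16.png

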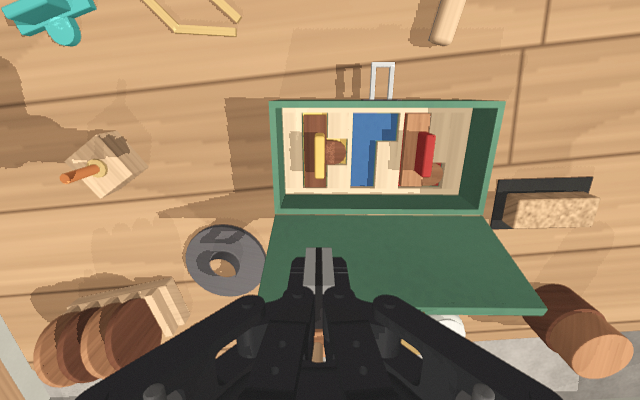

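```bash
python3 - <<'E'
from h import *
im,m=load('t16')
print('rack base front',px2w('',[(315,92),(402,92)],.03,m).round(3)); print('peg tops',px2w('',[(323,68),(397,68)],.12,m).round(3),'jar',px2w('',[(284,103)],.0,m).round(3))
x,y=fromcase([.18,-.09])[0]; print(x,y); go(x,y,.33,84.2)
E
```

```text
rack base front [[ 0.851  0.008  0.03 ]
 [ 0.848 -0.251  0.03 ]]
peg tops [[ 0.889 -0.016  0.12 ]
 [ 0.886 -0.223  0.12 ]] jar [[0.828 0.104 0.   ]]
0.7136834608427166 -0.10522939728752127
pos [ 0.5324 -0.0768  0.3216] yaw 84.16 j6 -1.82 dp [-0.4582 -0.0249 -0.017 ] turn -0.0008 rows 4.4 t 29.6
```

Request:
{"fn": "step_arm", "kwargs": {"dp": [[-0.05,0,-0.02],[-0.15,-0.01,-0.02],[-0.25,-0.02,-0.02],[-0.35,-0.025,-0.02],[-0.46,-0.025,-0.02],[-0.46,-0.025,-0.02],[-0.46,-0.025,0.05],[-0.46,-0.025,0.15],[-0.46,-0.025,0.25],[-0.46,-0.025,0.33],[-0.46,-0.025,0.33]], "turn": [0,0,0,0,0,0,0,0,0,0,0], "jaw": [-1,-1,-1,-1,-1,-1,-1,-1,-1,-1,-1]}}

```text
time_s: 30.57
position: [0.7093, -0.1053, 0.1789]
tool_rot: [-0.006, 0.051, 0.999, -0.003]
ft_force: [-0.6, 1.6, -1.8]
width: 0.0001
```

```bash
python3 - <<'E'
from h import *
state()
print((tocase(tool()[1])*1000).round(1))
x,y=fromcase([-.02,-.09])[0]; go(x,y,.185,84.2)
snap('scene','s17')
E
```

```text
t 30.57 p [ 0.7093 -0.1053  0.1789] yaw 84.17 zax [-0.012 -0.006 -1.   ] w 0.0001 F [-0.6  1.6 -1.8]
[[175.7 -90.5]]
pos [ 0.7093 -0.1053  0.1789] yaw 84.17 j6 -1.77 dp [ 0.4893  0.0008 -0.0097] turn -0.0008 rows 4.7 t 30.6
```

View pics/s17.png

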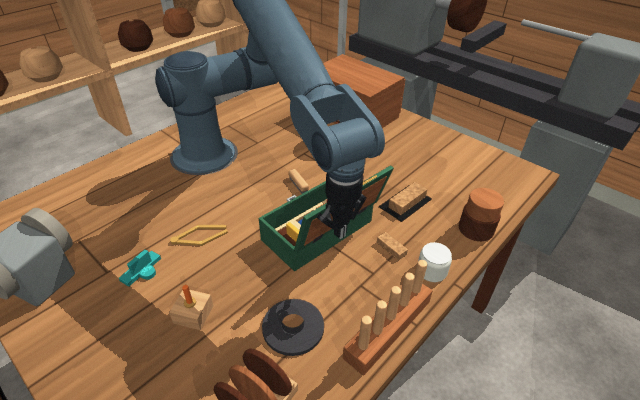

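Request:
{"fn": "step_arm", "kwargs": {"dp": [[0.03,0,-0.01],[0.06,0,-0.01],[0.09,0,-0.01],[0.12,0,-0.01],[0.15,0,-0.01],[0.18,0,-0.01],[0.21,0,-0.01],[0.24,0,-0.01],[0.27,0,-0.01],[0.3,0,-0.01],[0.3,0,-0.01]], "turn": [0,0,0,0,0,0,0,0,0,0,0], "jaw": [-1,-1,-1,-1,-1,-1,-1,-1,-1,-1,-1]}}

```text
time_s: 31.53
position: [0.5923, -0.0939, 0.1919]
tool_rot: [-0.001, 0.051, 0.999, -0.005]
ft_force: [-0.1, 1.2, -0.3]
width: 0.0001
```

```bash
python3 - <<'E'
from h import *
state()
print((tocase(tool()[1])*1000).round(1))
snap('scene','s18')
E
```

```text
t 31.53 p [ 0.5923 -0.0939  0.1919] yaw 84.16 zax [-0.002 -0.01  -1.   ] w 0.0001 F [-0.1  1.2 -0.3]
[[ 58.1 -90.9]]
```

View pics/s18.png

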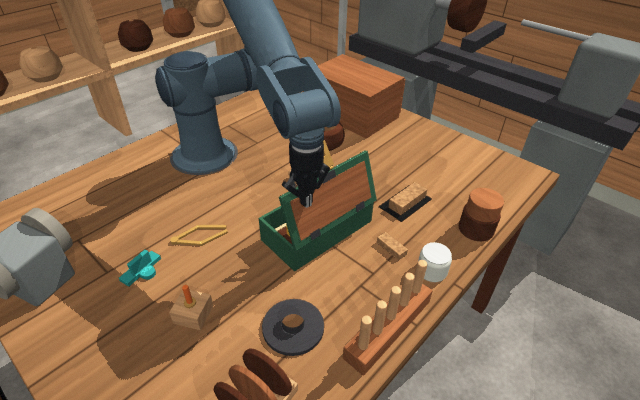

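Lid is being pushed and is just past upright. Continue.

Request:
{"fn": "step_arm", "kwargs": {"dp": [[0.03,0,0.005],[0.06,0,0.01],[0.09,0,0.015],[0.12,0,0.02],[0.15,0,0.02],[0.18,0,0.02],[0.2,0,0.02],[0.2,0,0.02],[0.2,0,0.02]], "turn": [0,0,0,0,0,0,0,0,0], "jaw": [-1,-1,-1,-1,-1,-1,-1,-1,-1]}}

```text
time_s: 32.33
position: [0.5139, -0.0861, 0.1843]
tool_rot: [0.0, 0.051, 0.999, -0.005]
ft_force: [1.0, -0.2, -0.4]
width: 0.0
```

```bash
python3 - <<'E'
from h import *
state()
print((tocase(tool()[1])*1000).round(1))
snap('scene','s19')
E
```

```text
t 32.33 p [ 0.5139 -0.0861  0.1843] yaw 84.15 zax [-0.   -0.01 -1.  ] w 0.0 F [ 1.  -0.2 -0.4]
[[-20.7 -91.1]]
```

View pics/s19.png

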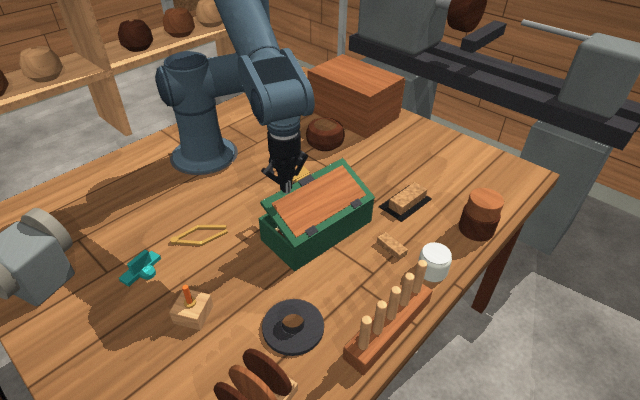

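Request:
{"fn": "step_arm", "kwargs": {"dp": [[0,0,-0.1],[0,0.1,-0.2],[0,0.2,-0.3],[0,0.23,-0.3],[0,0.23,-0.3],[0,0.23,-0.3],[0,0.23,-0.3],[0,0.23,-0.3],[0,0.23,-0.3],[0,0.23,-0.3],[0,0.23,-0.3],[0,0.23,-0.3]], "turn": [0,0,0,0,0,0,0,0,0,0,0,0], "jaw": [-1,-1,-1,-1,-1,-1,-1,-1,-1,-1,-1,-1]}}

```text
time_s: 33.38
position: [0.5233, 0.0062, 0.3028]
tool_rot: [-0.0, 0.051, 0.999, -0.005]
ft_force: [-0.0, -0.1, -0.6]
width: 0.0
```

Request:
{"fn": "step_arm", "kwargs": {"dp": [[0,0,0],[0,0,0],[0,0,0],[0,0,0],[0,0,0],[0,0,0],[0,0,0],[0,0,0],[0,0,0],[0,0,0],[0,0,0],[0,0,0]], "turn": [0,0,0,0,0,0,0,0,0,0,0,0], "jaw": [-1,-1,-1,-1,-1,-1,-1,-1,-1,-1,-1,-1]}}

```text
time_s: 34.38
position: [0.5233, 0.0061, 0.3028]
tool_rot: [-0.0, 0.051, 0.999, -0.005]
ft_force: [-0.6, 0.3, -0.5]
width: -0.0
```

```bash
python3 - <<'E'
from h import *
state()
print((tocase(tool()[1])*1000).round(1))
a,_=snap('scene','s20')
snap('wrist','w20')
cv2.imwrite('pics/s20z.png',cv2.resize(a[120:300,150:400],None,fx=3,fy=3,interpolation=cv2.INTER_CUBIC))
E
```

```text
t 34.38 p [0.5233 0.0061 0.3028] yaw 84.1 zax [-0.001 -0.01  -1.   ] w -0.0 F [-0.6  0.3 -0.5]
[[-20.6   1.6]]
```

View pics/s20z.png

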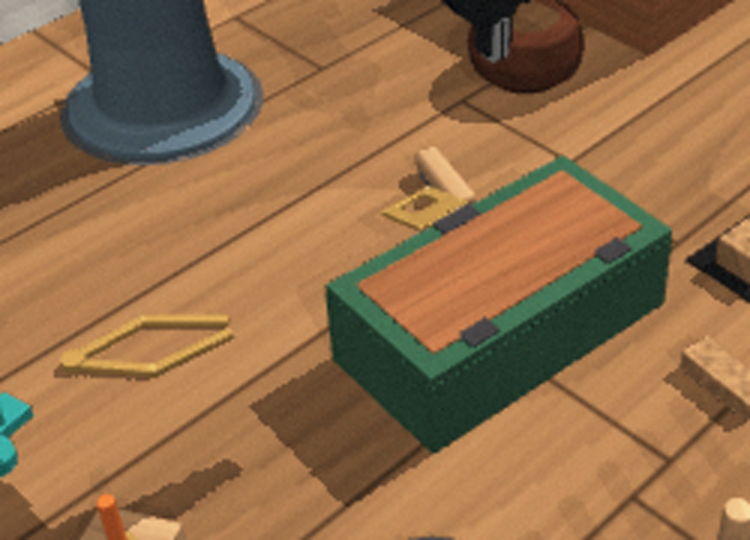

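View pics/w20.png

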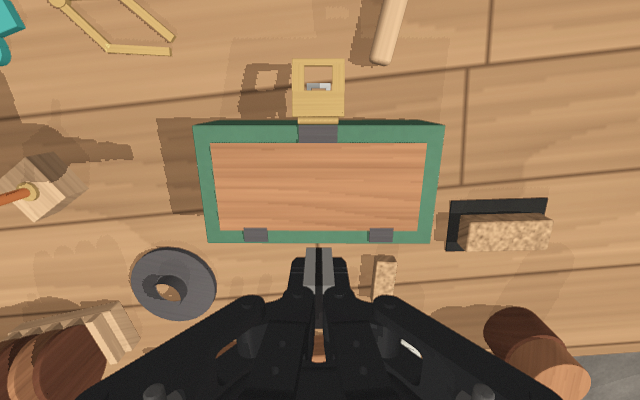

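```bash
python3 - <<'E'
from h import *
im,m=load('w20')
print('hasp end',(tocase(px2w('',[(292,60),(344,60)],.091,m))*1000).round(1),'lid front',(tocase(px2w('',[(194,125),(444,126)],.097,m))*1000).round(1))
print('staple far',(tocase(px2w('',[(307,83),(330,83)],.047,m))*1000).round(1))
x,y=fromcase([-.115,0])[0]; go(x,y,.125,84.2)
E
```

```text
hasp end [[-144.   -28.7]
 [-143.9   27.7]] lid front [[ -75.9 -142.5]
 [ -74.7  142.7]]
staple far [[-122.9  -14.7]
 [-122.9   14. ]]
pos [0.5234 0.0061 0.3028] yaw 84.11 j6 -1.67 dp [0.2358 0.     0.4447] turn -0.002 rows 4.8 t 34.5
```

Request:
{"fn": "step_arm", "kwargs": {"dp": [[0.1,0,0],[0.2,0,0.1],[0.236,0,0.2],[0.236,0,0.3],[0.236,0,0.4],[0.236,0,0.44],[0.236,0,0.44],[0.236,0,0.44]], "turn": [-0.002,-0.002,-0.002,-0.002,-0.002,-0.002,-0.002,-0.002], "jaw": [-0.15,-0.15,-0.15,-0.15,-0.15,-0.15,-0.15,-0.15]}}

```text
time_s: 35.15
position: [0.4286, 0.0143, 0.1264]
tool_rot: [-0.002, 0.051, 0.999, -0.005]
ft_force: [0.5, -0.4, 1.3]
width: 0.0365
```

```bash
python3 - <<'E'
from h import *
state()
print((tocase(tool()[1])*1000).round(1))
x,y=fromcase([-.115,0])[0]; go(x,y,.06,84.2)
x,y=fromcase([-.091,0])[0]; go(x,y,.06,84.2)
E
```

```text
t 35.15 p [0.4286 0.0143 0.1264] yaw 84.19 zax [-0.004 -0.009 -1.   ] w 0.0365 F [ 0.5 -0.4  1.3]
[[-1.157e+02  1.000e-01]]
pos [0.4286 0.0143 0.1264] yaw 84.19 j6 -1.69 dp [-0.0023  0.0014  0.166 ] turn -0.0001 rows 1.6 t 35.1
pos [0.4286 0.0143 0.1264] yaw 84.19 j6 -1.69 dp [-0.0623  0.0014  0.1658] turn -0.0001 rows 1.7 t 35.1
```

Request:
{"fn": "step_arm", "kwargs": {"dp": [[0,0,0.03],[0,0,0.06],[0,0,0.09],[0,0,0.12],[0,0,0.15],[0,0,0.165],[0,0,0.165],[-0.02,0,0.165],[-0.04,0,0.165],[-0.06,0,0.165],[-0.065,0,0.165],[-0.065,0,0.165]], "turn": [0,0,0,0,0,0,0,0,0,0,0,0], "jaw": [-0.15,-0.15,-0.15,-0.15,-0.15,-0.15,-0.15,-0.15,-0.15,-0.15,-0.15,-0.15]}}

```text
time_s: 36.15
position: [0.4486, 0.0118, 0.0594]
tool_rot: [-0.011, 0.05, 0.999, -0.004]
ft_force: [-28.6, -0.2, 21.2]
width: 0.0361
```

```bash
python3 - <<'E'
from h import *
state()
print((tocase(tool()[1])*1000).round(1))
a,_=snap('wrist','w21')
cv2.imwrite('pics/w21z.png',cv2.resize(a[100:360,200:460],None,fx=2.3,fy=2.3,interpolation=cv2.INTER_CUBIC))
E
```

```text
t 36.15 p [0.4486 0.0118 0.0594] yaw 84.28 zax [-0.023 -0.007 -1.   ] w 0.0361 F [-28.6  -0.2  21.2]
[[-95.5  -0.3]]
```

View pics/w21.png

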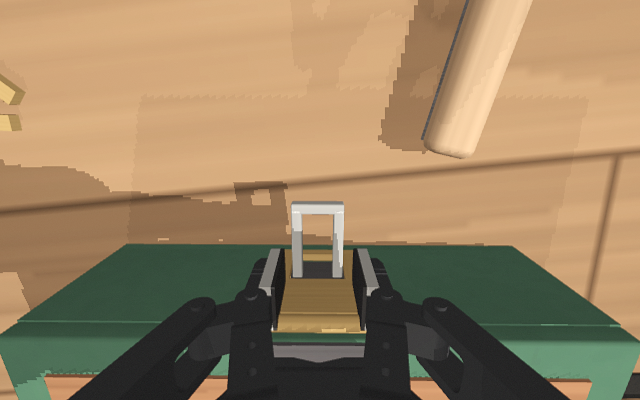

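Request:
{"fn": "step_arm", "kwargs": {"dp": [[0.04,0,0],[0.09,0,0],[0.1,0,-0.1],[0.1,0,-0.2],[0.05,0,-0.3],[0,0,-0.4],[-0.05,0,-0.4],[-0.05,0,-0.4]], "turn": [0,0,0,0,0,0,0,0], "jaw": [-0.15,-0.15,-0.15,-0.15,-0.15,-0.15,-0.15,-0.15]}}

```text
time_s: 36.87
position: [0.4783, 0.0098, 0.2248]
tool_rot: [-0.004, 0.05, 0.999, -0.005]
ft_force: [0.5, 1.5, 1.6]
width: 0.0365
```

```bash
python3 - <<'E'
from h import *
state()
print((tocase(tool()[1])*1000).round(1))
a,_=snap('wrist','w22')
cv2.imwrite('pics/w22z.png',cv2.resize(a[20:260,200:460],None,fx=2.3,fy=2.3,interpolation=cv2.INTER_CUBIC))
E
```

```text
t 36.87 p [0.4783 0.0098 0.2248] yaw 84.26 zax [-0.009 -0.01  -1.   ] w 0.0365 F [0.5 1.5 1.6]
[[-65.8   0.7]]
```

View pics/w22z.png

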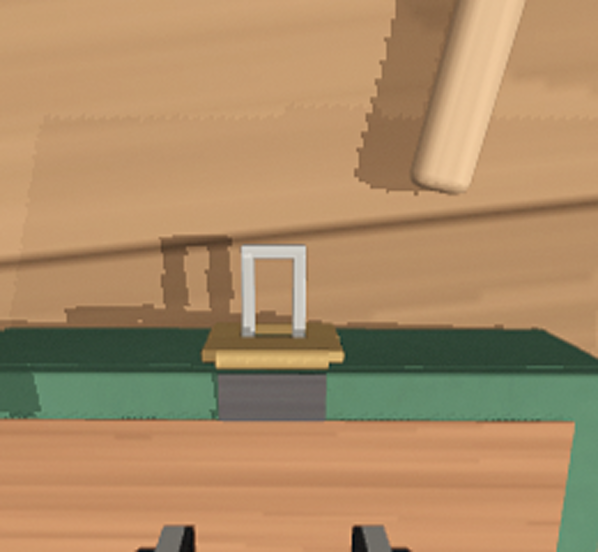

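```bash
python3 - <<'E'
from h import *
im,m=load('w22')
def pr(c,z): 
    w=fromcase([np.array(c)/1000])[0]; return ((w2px('',[[*w,z]],m)[0]-[200,20])*2.3).round(1)
print('wall bottom',pr([-75,0],0),'hasp bottom rail +-23 vertical',pr([-82,23],.021),pr([-82,-23],.021))
print('top face',pr([-82,0],.091), pr([-75,-100],.085))
for a in (.1,.2): print('angle',a,pr([-79.5-70*np.sin(a)-2.5,23],.091-.07*np.cos(a)))
print('staple opening near edge at hasp: rows for x=-82 z=.043',pr([-82,0],.047),'front inner',pr([-116,9],.047),pr([-116,-9],.047),pr([-122,0],.047))
print('eye open centre', fromcase([-.099,0]))
K,R,t=m;print('px of open corners: inner front (256,260),(293,260):',(tocase(px2w('',np.array([(256,260),(293,260),(241,245),(306,245)])/2.3+[200,20],.047,m))*1000).round(1))
E
```

```text
wall bottom [275.  329.1] hasp bottom rail +-23 vertical [319.6 323.7] [229.8 323.3]
top face [273.3 354.7] [ 40.  366.5]
angle 0.1 [320.  310.1]
angle 0.2 [320.4 296.8]
staple opening near edge at hasp: rows for x=-82 z=.043 [274.2 333.6] front inner [294.  260.7] [254.9 260.6] [274.4 247.3]
eye open centre [[0.44520681 0.01250457]]
px of open corners: inner front (256,260),(293,260): [[-116.3   -8.5]
 [-116.3    8.6]
 [-123.   -15.3]
 [-123.1   14.4]]
```

```bash
python3 - <<'E'
from h import *
go(.57,-.41,.27,84.2)
E
```

```text
pos [0.4754 0.0104 0.222 ] yaw 84.27 j6 -1.68 dp [-0.3386 -1.0233 -0.1146] turn 0.0015 rows 10.4 t 36.9
```

Request:
{"fn": "step_arm", "kwargs": {"dp": [[0,-0.05,-0.1],[-0.03,-0.15,-0.115],[-0.06,-0.25,-0.115],[-0.1,-0.35,-0.115],[-0.14,-0.45,-0.115],[-0.18,-0.55,-0.115],[-0.22,-0.65,-0.115],[-0.26,-0.75,-0.115],[-0.3,-0.85,-0.115],[-0.34,-0.95,-0.115],[-0.34,-1,-0.115],[-0.34,-1,-0.115]], "turn": [0,0,0,0,0,0,0,0,0,0,0,0], "jaw": [0,0,0,0,0,0,0,0,0,0,0,0]}}

```text
time_s: 37.92
position: [0.5704, -0.4063, 0.268]
tool_rot: [-0.008, 0.053, 0.999, -0.005]
ft_force: [-0.2, -0.4, 0.1]
width: 0.0427
```

```bash
python3 - <<'E'
from h import *
state()
a,_=snap('wrist','w23')
cv2.imwrite('pics/w23z.png',cv2.resize(a[20:260,200:460],None,fx=2.3,fy=2.3,interpolation=cv2.INTER_CUBIC))
E
```

```text
t 37.92 p [ 0.5704 -0.4063  0.268 ] yaw 83.98 zax [-0.017 -0.009 -1.   ] w 0.0427 F [-0.2 -0.4  0.1]
```

View pics/w23z.png

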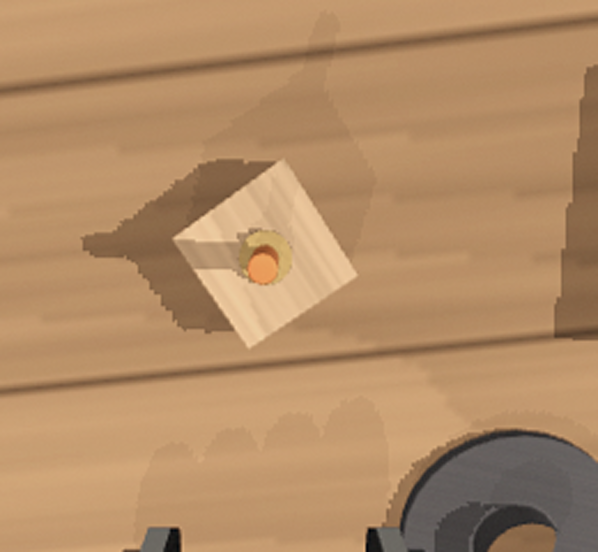

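```bash
python3 - <<'E'
from h import *
im,m=load('w23')
f=lambda p,z:px2w('',np.array([p])/2.3+[200,20],z,m)[0].round(4)
print('top',f((263,267),.107),'collar',f((265,256),.051),'block',np.mean([f(p,.045) for p in((283,160),(357,274),(250,348),(174,240))],0))
p=f((263,267),.107)
c=f((265,256),.051); q=(p+c)/2
go(q[0],q[1],.064,84.2)
E
```

```text
top [ 0.5197 -0.4065  0.107 ] collar [ 0.5195 -0.4068  0.051 ] block [ 0.5208  -0.40655  0.045  ]
pos [ 0.5706 -0.4035  0.2681] yaw 84.06 j6 -2.24 dp [ 0.1175 -0.0165  0.5125] turn -0.003 rows 5.0 t 38.0
```

Request:
{"fn": "step_arm", "kwargs": {"dp": [[0.06,-0.016,0],[0.1175,-0.0165,0.05],[0.1175,-0.0165,0.15],[0.1175,-0.0165,0.25],[0.1175,-0.0165,0.35],[0.1175,-0.0165,0.43],[0.1175,-0.0165,0.48],[0.1175,-0.0165,0.51],[0.1175,-0.0165,0.51],[0.1175,-0.0165,0.51]], "turn": [0,0,0,0,0,0,0,0,0,0], "jaw": [0,0,0,0,0,0,0,0,0,0], "force": 40}}

```text
time_s: 38.8
position: [0.5199, -0.4062, 0.0654]
tool_rot: [-0.008, 0.052, 0.999, -0.004]
ft_force: [0.6, 0.3, 0.6]
width: 0.0425
```

```bash
python3 - <<'E'
from h import *
state()
go(.5196,-.4066,.064)
E
```

```text
t 38.8 p [ 0.5199 -0.4062  0.0654] yaw 84.1 zax [-0.017 -0.007 -1.   ] w 0.0425 F [0.6 0.3 0.6]
pos [ 0.5199 -0.4062  0.0654] yaw 84.1 j6 -2.29 dp [ 0.0006 -0.0011  0.0035] turn 0.0 rows 0.0 t 38.8
```

Request:
{"fn": "step_arm", "kwargs": {"dp": [[0,0,0],[0,0,0],[0,0,0],[0,0,0],[0,0,0],[0,0,0],[0,0,-0.04],[0,0,-0.1],[0,0,-0.15],[0,0,-0.25],[0,0,-0.35],[0,0,-0.35]], "turn": [0,0,0,0,0,0,0,0,0,0,0,0], "jaw": [-1,-1,-1,-1,-1,-1,-1,-1,-1,-1,-1,-1], "force": 40}}

```text
time_s: 39.8
position: [0.5257, -0.4086, 0.2162]
tool_rot: [-0.002, 0.051, 0.999, -0.01]
ft_force: [-0.0, -0.4, 2.0]
width: 0.013
```

```bash
python3 - <<'E'
from h import *
state()
x,y=fromcase([-.1,0])[0]
go(x,y,.2,84.2)
snap('scene','s24');snap('wrist','w24')
E
```

```text
t 39.8 p [ 0.5257 -0.4086  0.2162] yaw 84.1 zax [-0.006 -0.019 -1.   ] w 0.013 F [-0.  -0.4  2. ]
pos [ 0.5257 -0.4086  0.2162] yaw 84.1 j6 -2.29 dp [0.3108 1.027  0.0212] turn -0.0022 rows 10.3 t 39.8
```

View pics/w24.png

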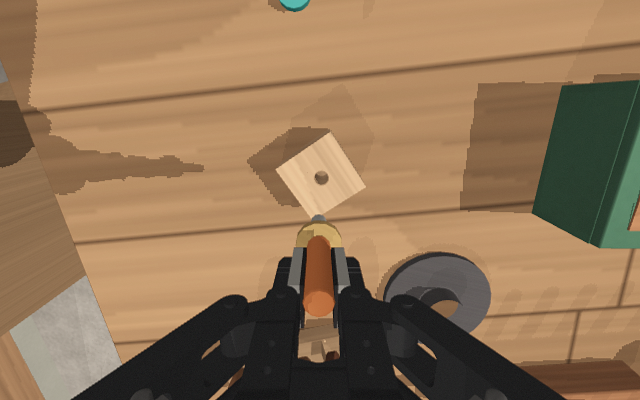

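Request:
{"fn": "step_arm", "kwargs": {"dp": [[0.05,0.05,0],[0.1,0.15,0],[0.15,0.25,0],[0.2,0.35,0],[0.25,0.45,0],[0.31,0.55,0],[0.31,0.65,0],[0.31,0.75,0],[0.31,0.85,0],[0.31,0.95,0.02],[0.31,1,0.02],[0.31,1,0.02]], "turn": [0,0,0,0,0,0,0,0,0,0,0,0], "jaw": [-1,-1,-1,-1,-1,-1,-1,-1,-1,-1,-1,-1]}}

```text
time_s: 40.9
position: [0.439, 0.0089, 0.1944]
tool_rot: [-0.009, 0.049, 0.999, -0.005]
ft_force: [-0.4, 0.5, -0.5]
width: 0.0131
```

```bash
python3 - <<'E'
from h import *
state()
x,y=fromcase([-.1,0])[0]
go(x,y,.12,84.2)
E
```

```text
t 40.9 p [0.439  0.0089 0.1944] yaw 84.44 zax [-0.018 -0.009 -1.   ] w 0.0131 F [-0.4  0.5 -0.5]
pos [0.439  0.0089 0.1944] yaw 84.44 j6 -1.7 dp [-0.0152  0.0123  0.1856] turn 0.0053 rows 1.8 t 40.9
```

Request:
{"fn": "step_arm", "kwargs": {"dp": [[-0.015,0.012,0.05],[-0.015,0.012,0.1],[-0.015,0.012,0.15],[-0.015,0.012,0.19],[-0.015,0.012,0.19],[-0.015,0.012,0.19]], "turn": [0,0,0,0,0,0], "jaw": [-1,-1,-1,-1,-1,-1]}}

```text
time_s: 41.4
position: [0.4426, 0.0123, 0.1167]
tool_rot: [-0.011, 0.049, 0.999, -0.004]
ft_force: [0.5, 0.9, -0.8]
width: 0.0133
```

```bash
python3 - <<'E'
from h import *
state()
print((tocase(tool()[1])*1000).round(1))
a,_=snap('wrist','w25')
cv2.imwrite('pics/w25z.png',cv2.resize(a[100:360,200:460],None,fx=2.3,fy=2.3,interpolation=cv2.INTER_CUBIC))
b,_=snap('scene','s25'); cv2.imwrite('pics/s25z.png',cv2.resize(b[120:260,230:400],None,fx=4,fy=4,interpolation=cv2.INTER_CUBIC))
E
```

```text
t 41.4 p [0.4426 0.0123 0.1167] yaw 84.41 zax [-0.022 -0.008 -1.   ] w 0.0133 F [ 0.5  0.9 -0.8]
[[-101.5   -0.4]]
```

View pics/w25z.png

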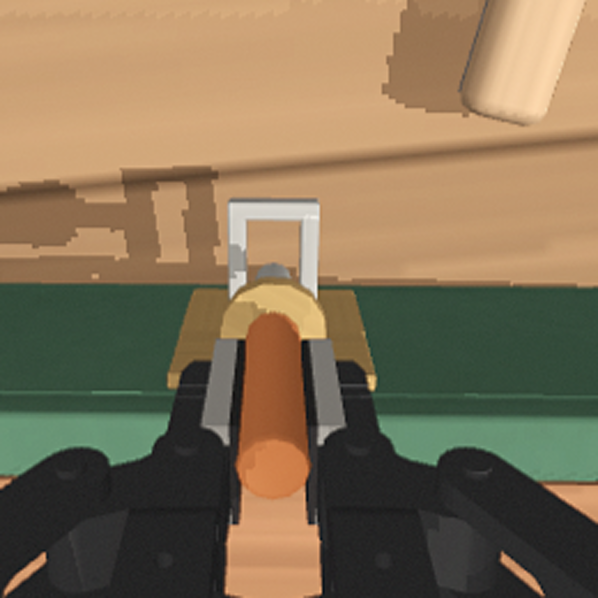

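Request:
{"fn": "step_arm", "kwargs": {"dp": [[-0.003,0.001,0.02],[-0.005,0.001,0.04],[-0.005,0.001,0.06],[-0.005,0.001,0.08],[-0.005,0.001,0.1],[-0.005,0.001,0.115],[-0.005,0.001,0.122],[-0.005,0.001,0.122]], "turn": [0,0,0,0,0,0,0,0], "jaw": [-1,-1,-1,-1,-1,-1,-1,-1]}}

```text
time_s: 42.17
position: [0.4458, 0.0118, 0.0699]
tool_rot: [-0.009, 0.049, 0.999, -0.005]
ft_force: [0.4, 0.7, -0.9]
width: 0.0131
```

```bash
python3 - <<'E'
from h import *
state()
print((tocase(tool()[1])*1000).round(1))
a,_=snap('wrist','w26')
cv2.imwrite('pics/w26z.png',cv2.resize(a[100:360,200:460],None,fx=2.3,fy=2.3,interpolation=cv2.INTER_CUBIC))
E
```

```text
t 42.17 p [0.4458 0.0118 0.0699] yaw 84.42 zax [-0.018 -0.009 -1.   ] w 0.0131 F [ 0.4  0.7 -0.9]
[[-98.4  -0.6]]
```

View pics/w26z.png

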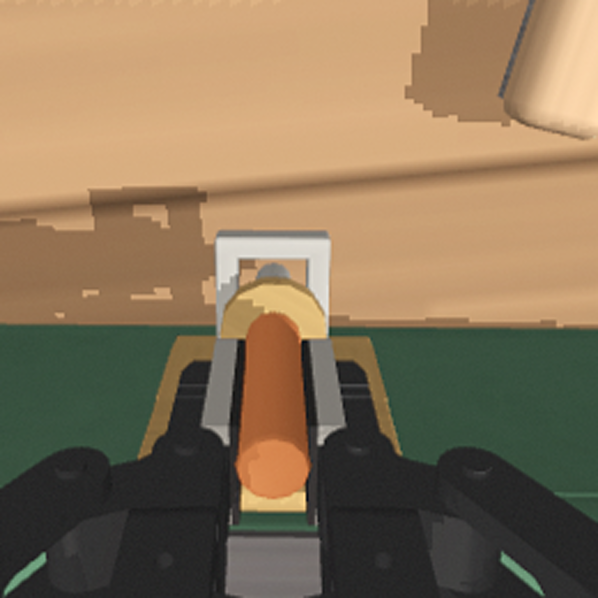

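Pin is in the loop. Lower a few mm more until contact, release, retreat.

Request:
{"fn": "step_arm", "kwargs": {"dp": [[0,0,0.006],[0,0,0.011],[0,0,0.011],[0,0,0.011],[0,0,0.011],[0,0,0.011],[0,0,0.011]], "turn": [0,0,0,0,0,0,0], "jaw": [-1,-1,-1,-0.1,-0.1,-0.1,-0.1]}}

```text
time_s: 42.8
position: [0.4454, 0.0118, 0.0651]
tool_rot: [-0.009, 0.049, 0.999, -0.005]
ft_force: [0.1, 0.6, -1.0]
width: 0.0383
```

```bash
python3 - <<'E'
from h import *
state()
a,_=snap('wrist','w27')
cv2.imwrite('pics/w27z.png',cv2.resize(a[100:360,200:460],None,fx=2.3,fy=2.3,interpolation=cv2.INTER_CUBIC))
E
```

```text
t 42.8 p [0.4454 0.0118 0.0651] yaw 84.41 zax [-0.018 -0.009 -1.   ] w 0.0383 F [ 0.1  0.6 -1. ]
```

View pics/w27z.png

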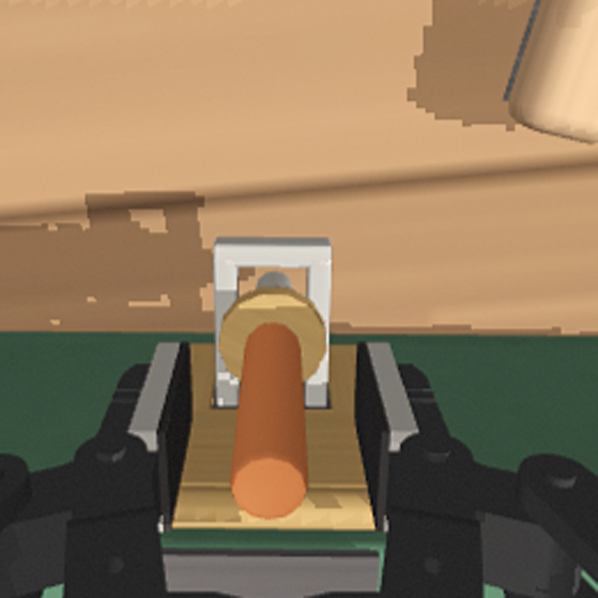

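Request:
{"fn": "step_arm", "kwargs": {"dp": [[0,0,-0.05],[0,0,-0.12],[0,0,-0.2],[0,0,-0.3],[0,0,-0.4],[-0.03,0,-0.45],[-0.06,0,-0.45],[-0.06,0,-0.45]], "turn": [0,0,0,0,0,0,0,0], "jaw": [-0.1,-0.1,-0.1,-0.1,-0.1,-0.1,-0.1,-0.1]}}

```text
time_s: 43.52
position: [0.4745, 0.0107, 0.2465]
tool_rot: [-0.007, 0.049, 0.999, -0.005]
ft_force: [-1.1, 0.5, -0.8]
width: 0.0384
```

```bash
python3 - <<'E'
from h import *
state()
a,m=snap('wrist','w28')
cv2.imwrite('pics/w28z.png',cv2.resize(a[20:260,200:460],None,fx=2.3,fy=2.3,interpolation=cv2.INTER_CUBIC))
b,_=snap('scene','s28')
for c,z in(([-99,0],.109),([-99,0],.053),([-99,0],.115)):
    w=fromcase([np.array(c)/1000])[0]; print(((w2px('',[[*w,z]],m)[0]-[200,20])*2.3).round(1))
E
```

```text
t 43.52 p [0.4745 0.0107 0.2465] yaw 84.41 zax [-0.014 -0.01  -1.   ] w 0.0384 F [-1.1  0.5 -0.8]
[272.7 323.2]
[273.9 302.8]
[272.5 325.9]
```

View pics/w28z.png

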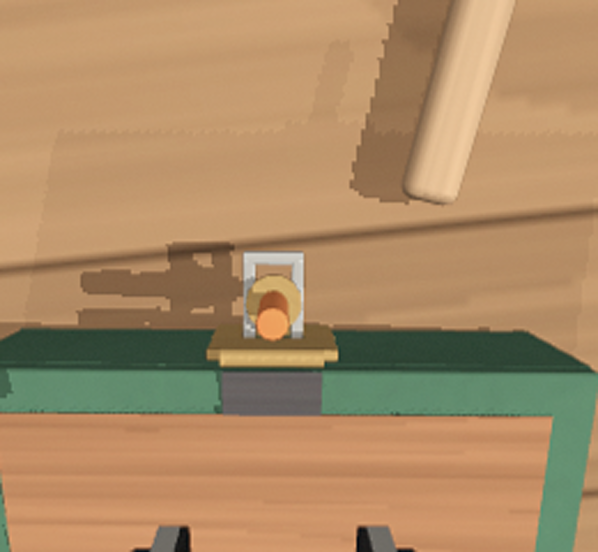

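View pics/s28.png

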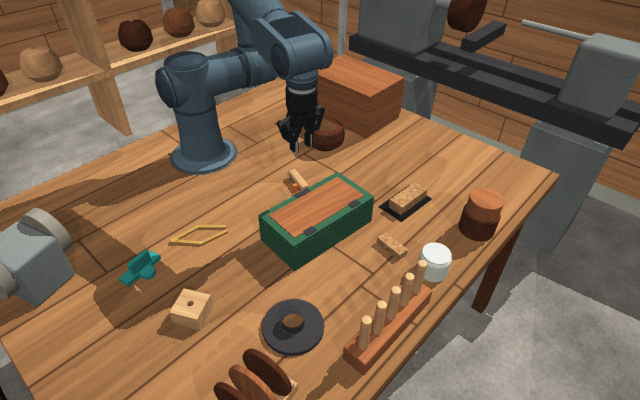

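```bash
python3 - <<'E'
from h import *
im,m=load('w2')
c=px2w('',[(289,122),(335,121),(334,229),(292,229)],.038,m); q=px2w('',[(272,113),(346,113),(344,229),(277,229)],.004,m)
print('cork',c.mean(0).round(4),'mat',q.mean(0).round(4),'mat earlier .6597,.2743')
manip.hand_in()
E
```

```text
cork [0.664 0.276 0.038] mat [0.6604 0.2726 0.004 ] mat earlier .6597,.2743
the job is handed in; nothing more can be done
```

The job is done and handed in at about 44 s of the 210 s allowed; the hand-in gives no verdict.

- **Cork:** the large cork block lies flat on the black mat, about 4 mm off centre by my last rough measurement.
- **Templates:** I put the red (a) and yellow (c) templates in their cutouts. The blue one (b) was not on the bench in any view. Pressing on each rib gave a top height of 62 mm, which is what fully home should read.
- **Red template, first try:** it caught on the back edge of its cutout, with about 40 N at the wrist. I released it, shifted it about 2 mm, and it then dropped home.
- **Lid and hasp:** the lid is shut. The hasp is down over the staple, and its lower edge is within about a pixel of where a vertical hasp should appear.
- **Pin:** it stands upright through the staple's loop, in front of the hasp. The last picture puts its top within a pixel or so of where it should be with the collar resting on the staple.

The last overview picture, taken with the gripper clear of everything, shows the other things on the bench where they were.

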